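# Pack the field tool tray: spring-held scale bar and scraper

## Robot

A 6-joint arm with a two-finger parallel gripper is mounted at the origin on the work surface; the furniture and walls round the work are solid. World frame = base frame: x ahead of the robot, y to its left, z up, the work surface at z = 0. Lengths are in m, angles in degrees, forces in N, time in s.
With the tool pointing down it reaches from about 0.3 to 1 m from the base axis. Payload 5.1 kg.
Tool frame: the origin (TCP) lies on the mounting face of the last link; the fingertips stand 190 mm ahead of it and the grasp point (between the pads) lies env.grip_point_offset ahead of it (env.grip_point_offset is the distance from the TCP to the grasp point, in m); z points along the fingers, x is the direction in which the jaws open and shut, and the axes are right-handed (so a half turn about z gives the same grasp; the last joint's range is limited). The gripper opens to 95 mm and grips with 3 to 60 N. Pads are 20 mm wide; open, the fingers measure 119 mm over their backs; the gripper's body (75 mm by 180 mm) begins 59 mm behind the grasp point.
Start: joints at [-76.18, 7.093, 94.555, -0, 78.352, -4.733], TCP at [0.207, -0.616, 0.405] pointing down, gripper open.
Joint ranges: [-149.61, 149.61], [-58.7, 133.49], [1.44, 155.28], [-77.14, 257.14], [18.33, 153.61], [-166.67, 166.67]. Speed limits (degrees/s): [147.25, 147.25, 180, 180, 180, 180].

## Interface

Orientations are given as a 3x3 rotation matrix whose columns are the frame's x, y, z axes.
In Python, from bench import env gives the robot as it stands.
- The arm moves only by the shell command python3 -m jog 'ROWS' [OPENING] [FORCE]. ROWS is JSON, a list of rows, each a list of 2 entries, a list of its own where there are three numbers: the shift along the world's x, y, z in mm, then the turn about the world's z in rad. In form: [[[x, y, z], yaw], ...]. A call has 1 to 8 rows; each row shifts and turns the pose as measured when the row begins; what a row does not reach is not made up. A row lasts 1/8 s, in which the tool goes at most 62.5 mm and 10.7 degrees, less where a joint would pass 70% of its speed; a pose out of reach is approached as far as the arm can. A call with a gripper value outside its range is refused whole. OPENING is the opening, from -1 (shut) to 1 (fully open), set as the call begins (- or left out, the last holds). The fingers move at their own pace and stop on an object; FORCE is the grip in N (left out, the last holds). Time passes only in rows, so rows that do not move let the fingers close. It gives the time, the measured TCP pose, the force and the opening at its end, in the units of the state.
- env.state(): the state, without advancing time (a new reading comes with each control period).
- env.capture(name): name is "side" or "top"; returns a dict with "pixels" (480x640x3 uint8, red, green, blue), "z_map" (480x640 float32, m along the optical axis (not along the pixel's ray), 0 where there is no reading), "camera_matrix" (3x3 intrinsics, pixels), "world_from_camera" (4x4, takes a point from camera to world coordinates). Camera axes: x right, y up, looking along -z (the intrinsics and any distortion apply to the point x, -y, -z); pixel columns grow to the right and rows downward; lengths in m; the calibration is good to about 2 mm. A picture is of the moment at which its call begins.
- env.hand_in(): hands the job in, once; it reports no verdict.
The state is a dict: "time": time; "joint_pos": joint angles; "qvel": joint speeds; "effort": joint torques, N m; "eef_pos": TCP position; "tool_rot": TCP orientation; "force": force on the tool from outside, world axes, zero at the start; "torque": the same for the moment, N m; "finger_gap": finger opening in m.
Only numpy, scipy, OpenCV 4.12 (cv2) and the standard library are available. Lean on these libraries where they do the work, as an engineer would, in place of code of your own. Each camera call takes 0.05 s, during which the arm holds its last target.

## Task

Pack the wooden tool tray: load the black-and-white scale bar into the holder with the brass spring plunger, one end tucked under the steel hood and the plunger holding it there, without ramming the plunger to the end of its travel; and lay the wooden scraper in the open compartment beside it. Both must end lying flat on the compartment floors, and the things around stay undisturbed.

Things in the scene. Friction and masses are not known exactly. Their poses are not given: they have to be found in the camera images.
- tool_tray: Fixed plywood tray, 144 (x) x 238 (y) mm, base 4 mm thick, origin under its middle. Two compartments run along its y: the sprung holder on x = +42 mm, the open one on x = -42 mm. Each is a pair of raised ledges, tops (the floor) 14 mm above the table, with an open gap of 60 mm between them at mid-length, where fingers can reach down beside a part to the base.
- sprung_seat (a point): Scale bar's centre (18 mm up; axes as the tray's) when loaded, if the holder stood mid-slot. It is screwed down anywhere within 15 mm either way along y, not reported: look or feel. About its own middle: ledges and side fences (25 mm apart inside, tops 23 mm up) at y -60 to -30 and +30 to +78 mm; end wall at -52 under the hood; plunger at +y; black housing +80 to +102, 30 mm high.
- plunger (a joint): Travel of the brass plunger toward the tray's +y, m: 0 at rest, 0.020 the end of its travel, 0.004 with bar loaded. At rest its flat face (top 24 mm up) is 48 mm from the holder's middle. Steel hood: from -60 to -46 mm, underside 24.5, top 28.5 mm up. Level, the bar cannot enter: +y end first, tilted down about 15 deg, plunger 11 to 18 mm back, then level. Spring 3 N, +0.25 N/mm.
- open_seat (a point): Centre of the open compartment (18.5 mm up: the scraper's centre when it lies on the floor; axes as the tray's). In its frame: fences at x = +-11.5 mm inside, 4.5 mm thick, top 23 mm above the table, along 30 to 90 mm either side of the middle; end walls at y = +-86 mm, same height. No hood and no spring.
- bar_centre (a point): Centre of the scale bar, a straight rigid bar with black and white bands, 104 mm long (its y axis) x 20 mm wide (x) x 8 mm thick (z), 40 g, lying flat on the table at the start. Both ends are alike: it may go in either way round.
- scraper_centre (a point): Centre of the pale wooden scraper, a flat stick 162 mm long (its y axis) x 16 mm wide (x) x 9 mm thick (z), 20 g, lying flat on the table at the start. Either way round will do.
- can_centre (a point): Bystander: white film canister with grey cap, 34 mm across, 51 mm high, standing; point half-way up.
- grey_stone: Bystander: dark stone, 66 x 90 x 36 mm, origin under its middle.
- sherd: Bystander: brown pottery sherd, 49 x 54 x 14 mm, origin under its middle.
- lens: Bystander: black hand lens with handle, 62 x 146 (y) x 12 mm, origin under its middle.

How it is judged (in metres and radians):
At the end, for the whole second after the job is handed in: The scale bar lies flat on the floor of the sprung holder (5 mm across, 2 mm in height), its end under the hood and the plunger resting on it, pushed back 2 to 6.5 mm; the scraper lies flat on the floor of the open compartment, within 9 mm along and 6 mm across; all at rest (x of bar_centre in the frame of sprung_seat between -0.005 and 0.005 m and y of bar_centre in the frame of sprung_seat between -0.018 and 0.018 m and z of bar_centre in the frame of sprung_seat between -0.002 and 0.002 m and angle between the y axis of bar_centre and the y axis of sprung_seat, either way round below 0.07 rad and angle between the z axis of bar_centre and the z axis of sprung_seat, either way round below 0.05 rad and value of joint plunger between 0.002 and 0.0065 m and x of scraper_centre in the frame of open_seat between -0.006 and 0.006 m and y of scraper_centre in the frame of open_seat between -0.009 and 0.009 m and z of scraper_centre in the frame of open_seat between -0.0025 and 0.0025 m and angle between the y axis of scraper_centre and the y axis of open_seat, either way round below 0.09 rad and angle between the z axis of scraper_centre and the z axis of open_seat, either way round below 0.06 rad and velocity of joint plunger below 0.02 m/s); the robot touches nothing.
It fails at once if the plunger is driven to the end of its travel (beyond 19 mm) (value of joint plunger above 0.019 m).
It fails at once if a bystander (canister, stone, sherd, lens) is moved by more than 25 mm or the canister tipped (distance of any of can_centre, grey_stone, sherd, lens from where it was at the start of the episode above 0.025 m or angle between can_centre's own z axis and vertical above 0.5 rad).
It also fails if it takes over 64 s, if anything falls off the work surface, if the arm or the gripper's body presses on something with over 40 N, if the wrist force passes 120 N, or if a joint passes its speed limit or range.

## Working session

There is one attempt and no reset: what is moved stays moved. The work goes in short steps, Python scripts to look and compute and a shell command to move; the robot and the scene stay as the last step left them, time stands still between calls to the robot, and variables do not carry over. Pictures are saved under pics/ and viewed, and the job is handed in when it is done.

```bash
ls; mkdir -p pics; python3 - <<'E'
from bench import env
import cv2,numpy as np
print(env.grip_point_offset, env.state())
for n in("top","side"):
    c=env.capture(n); np.savez(f"{n}0.npz",**c)
    cv2.imwrite(f"pics/{n}0.png",c["pixels"][:,:,::-1]); print(c["camera_matrix"],c["world_from_camera"])
E
```

```text
pics
0.1713 {'time': 0.0, 'joint_pos': array([-7.61804132e+01,  7.13413025e+00,  9.46331340e+01, -1.88358033e-03,
        7.83527846e+01, -4.73348973e+00]), 'qvel': array([ 0.07138377, -0.02989108,  0.06497705,  0.05291299,  0.01610501,
        0.05696524]), 'effort': array([-2.18018990e-04, -4.17601776e+01, -3.59930706e+01,  7.75245368e-02,
        4.93833655e-02, -1.79356821e-04]), 'eef_pos': array([ 0.20671993, -0.61599216,  0.40348926]), 'tool_rot': array([[ 3.18188778e-01, -9.48027225e-01, -5.31747930e-04],
       [-9.48025068e-01, -3.18189191e-01,  2.02690481e-03],
       [-2.09075738e-03, -1.40827996e-04, -9.99997804e-01]]), 'force': array([-0.46161411,  0.46292714,  0.30695716]), 'torque': array([ 7.30230090e-06, -1.04031815e-02, -6.20156486e-03]), 'finger_gap': 0.0952257034466261}
[[530.68061156   0.         317.22454376]
 [  0.         530.68061156 247.77768399]
 [  0.           0.           1.        ]] [[-0.0239494   0.98451153 -0.17367633  0.40038611]
 [-0.99947577 -0.02736542 -0.01730073 -0.14292065]
 [-0.02178549  0.17317094  0.98465081  0.95505895]
 [ 0.          0.          0.          1.        ]]
[[605.83639613   0.         321.52836082]
 [  0.         605.83639613 246.76500369]
 [  0.           0.           1.        ]] [[-0.9544664   0.14836697 -0.25880713  0.22673012]
 [-0.29765584 -0.53143407  0.79308185  0.9096451 ]
 [-0.01987177  0.83400543  0.55139827  0.77892269]
 [ 0.          0.          0.          1.        ]]
```

View pics/top0.png

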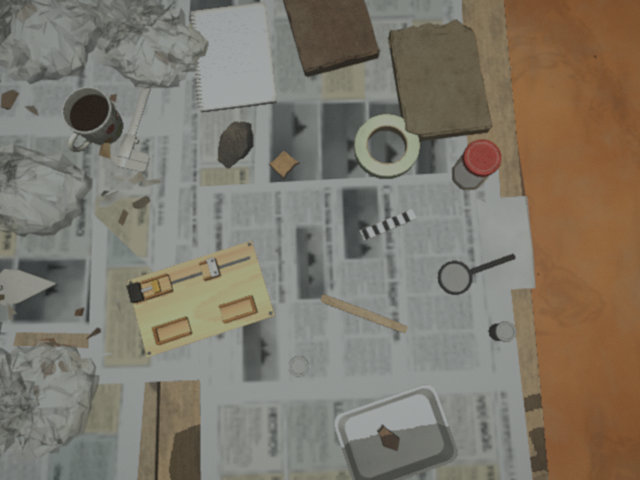

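View pics/side0.png

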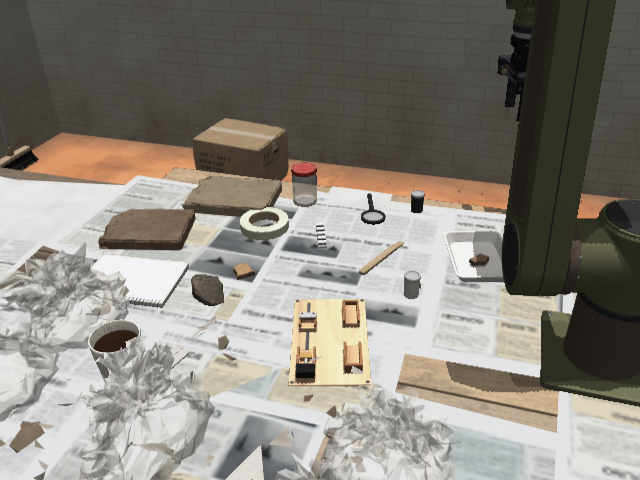

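```bash
cat > h.py <<'E'
import numpy as np,cv2
def load(f): return dict(np.load(f))
def p2w(c,u,v,z):
    K=c["camera_matrix"];T=c["world_from_camera"]
    d=np.array([(u-K[0,2])/K[0,0],-(v-K[1,2])/K[1,1],-1.]);d=T[:3,:3]@d
    return T[:3,3]+d*(z-T[2,3])/d[2]
def w2p(c,P):
    K=c["camera_matrix"];T=c["world_from_camera"]
    P=np.atleast_2d(P);q=(P-T[:3,3])@T[:3,:3]
    return np.c_[K[0,0]*q[:,0]/-q[:,2]+K[0,2],K[1,1]*q[:,1]/q[:,2]+K[1,2]]if 0 else np.c_[K[0,0]*q[:,0]/-q[:,2]+K[0,2],K[1,1]*(-q[:,1])/-q[:,2]+K[1,2]]
def cloud(c):
    K=c["camera_matrix"];T=c["world_from_camera"];z=c["z_map"]
    v,u=np.mgrid[:480,:640]
    X=np.stack([(u-K[0,2])/K[0,0]*z,-(v-K[1,2])/K[1,1]*z,-z],-1)
    return X@T[:3,:3].T+T[:3,3]
def crop(c,x0,y0,x1,y1,s,f):
    im=c["pixels"][y0:y1,x0:x1,::-1]
    cv2.imwrite(f,cv2.resize(im,None,fx=s,fy=s,interpolation=cv2.INTER_CUBIC))
E
python3 - <<'E'
from h import *
c=load("top0.npz");X=cloud(c)
crop(c,115,225,295,385,4.4,"pics/tray_t.png")
crop(c,290,190,530,350,3.3,"pics/bar_t.png")
s=load("side0.npz");crop(s,270,280,430,400,5,"pics/tray_s.png")
for u,v in[(210,310),(387,225),(365,315),(175,331),(135,292),(212,267),(299,366)]: print(u,v,X[v,u].round(4), (X[v-2:v+3,u-2:u+3,2].std()).round(4))
print("table",np.median(X[200:260,290:340,2]),X[200:260,290:340,2].std())
E
```

```text
210 310 [0.4602 0.0681 0.006 ] 0.0018
387 225 [ 0.6058 -0.2542  0.009 ] 0.0016
365 315 [ 0.4443 -0.2078  0.0089] 0.0016
175 331 [0.4244 0.1273 0.0161] 0.0014
135 292 [0.4935 0.1955 0.0302] 0.0019
212 267 [0.5345 0.0605 0.028 ] 0.0012
299 366 [ 0.3606 -0.0917  0.0484] 0.0015
table 0.0006511915828347759 0.06271578600986394
```

View pics/tray_t.png

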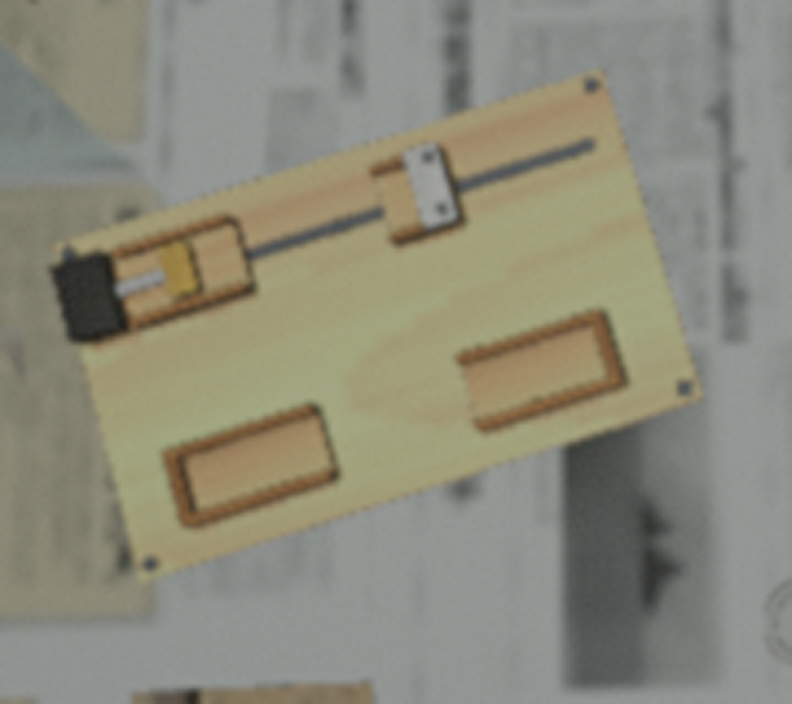

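View pics/bar_t.png

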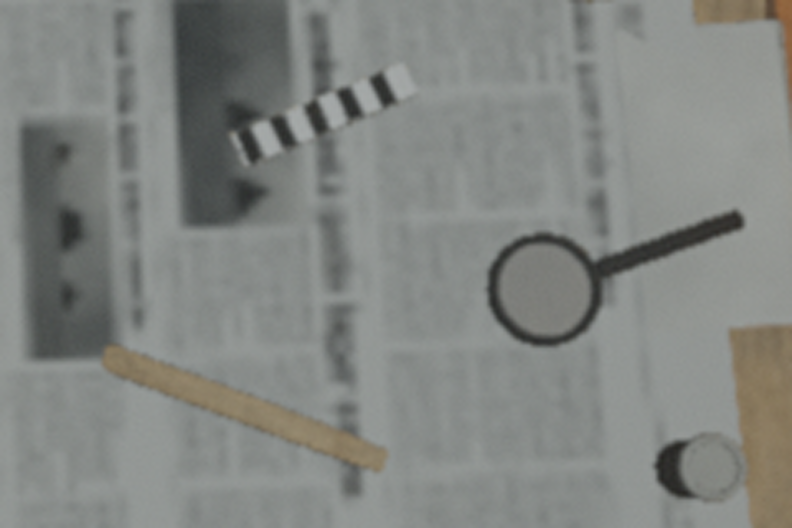

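View pics/tray_s.png

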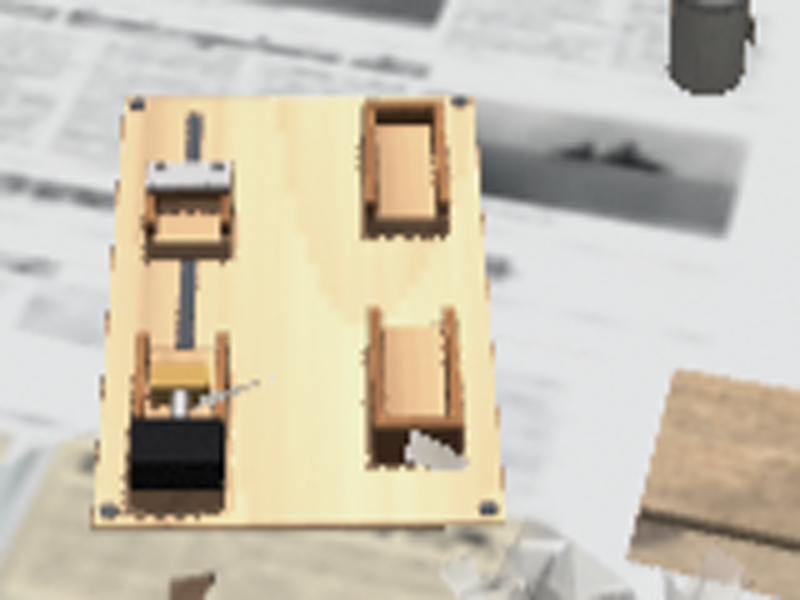

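```bash
python3 - <<'E'
from h import *
c=load("top0.npz");X=cloud(c);s=load("side0.npz");Xs=cloud(s)
cr=[p2w(c,115+(a-1.7)/4.4,225+(b-1.7)/4.4,.004)[:2] for a,b in[(603,70),(703,400),(143,582),(55,245)]]
cr=np.array(cr);print(cr.round(4));m=cr.mean(0)
print("sides",[np.linalg.norm(cr[i]-cr[(i+1)%4]).round(4) for i in range(4)],"centre",m)
yax=(cr[2]+cr[3]-cr[0]-cr[1]);xax=cr[0]+cr[3]-cr[1]-cr[2]
yawY=np.degrees(np.arctan2(yax[1],yax[0]));yawX=np.degrees(np.arctan2(xax[1],xax[0]));print(yawX,yawY-90)
# holder features
y=yax/np.linalg.norm(yax);x=np.array([y[1],-y[0]])
def loc(a,b,z):
    w=p2w(c,115+(a-1.7)/4.4,225+(b-1.7)/4.4,z)[:2]-m;return (w@x*1e3).round(1),(w@y*1e3).round(1)
for n,a,b,z in[("hood+y a",404,150,.0285),("hood+y b",422,230,.0285),("hood-y a",441,143,.0285),("hood-y b",462,221,.0285),("plunger face t",193,243,.024),("plunger face b",202,293,.024),("housing -y a",112,253,.03),("housing -y b",130,330,.03),("hous +y",52,264,.03),("fence +y sec end a",235,217,.023),("b",252,293,.023),("open fence",163,452,.023),("open",188,525,.023),("open",605,310,.023),("open",628,385,.023)]: print(n,loc(a,b,z))
for n,(x0,y0,x1,y1) in dict(bar=(350,200,425,248),scr=(315,288,415,338)).items():
    for nm,P in(("top",X),("side",Xs)):
        if nm=="top":
            sub=P[y0:y1,x0:x1].reshape(-1,3);box=(sub[:,:2].min(0),sub[:,:2].max(0))
        else:
            q=P.reshape(-1,3);sub=q[np.all((q[:,:2]>box[0])&(q[:,:2]<box[1]),1)]
        k=sub[(sub[:,2]>.0045)&(sub[:,2]<.02)]
        r=cv2.minAreaRect(k[:,:2].astype(np.float32)*1000)
        mm=k[:,:2].mean(0);w,V=np.linalg.eigh(np.cov((k[:,:2]-mm).T));d=V[:,1]
        pr=(k[:,:2]-mm)@d;pw=(k[:,:2]-mm)@V[:,0]
        print(n,nm,len(k),"rect",r,"mean",mm,"ang",np.degrees(np.arctan2(d[1],d[0])),"len",np.ptp(pr),np.percentile(pw,97)-np.percentile(pw,3),"mid",mm+d*(pr.max()+pr.min())/2)
E
```

```text
[[ 0.5849 -0.0066]
 [ 0.4476 -0.0469]
 [ 0.3806  0.1793]
 [ 0.5178  0.2202]]
sides [np.float64(0.1431), np.float64(0.2359), np.float64(0.1432), np.float64(0.2365)] centre [0.4827542  0.08650812]
16.476560179822513 16.49466307871647
hood+y a (np.float64(59.5), np.float64(-34.4))
hood+y b (np.float64(26.0), np.float64(-32.4))
hood-y a (np.float64(57.6), np.float64(-49.4))
hood-y b (np.float64(24.5), np.float64(-48.7))
plunger face t (np.float64(50.5), np.float64(58.1))
plunger face b (np.float64(29.8), np.float64(59.8))
housing -y a (np.float64(55.4), np.float64(88.5))
housing -y b (np.float64(23.3), np.float64(89.4))
hous +y (np.float64(58.6), np.float64(112.7))
fence +y sec end a (np.float64(55.6), np.float64(39.4))
b (np.float64(23.8), np.float64(40.8))
open fence (np.float64(-26.4), np.float64(91.2))
open (np.float64(-57.1), np.float64(89.0))
open (np.float64(-26.7), np.float64(-92.6))
open (np.float64(-58.1), np.float64(-92.8))
bar top 650 rect ((607.6991577148438, -255.4267578125), (132.8264923095703, 86.74732971191406), 85.55093383789062) mean [ 0.60761969 -0.25624566] ang 110.04563296585246 len 0.15564087765197115 0.020926760864097473 mid [ 0.60716011 -0.25498608]
bar side 445 rect ((524.8221435546875, -224.25387573242188), (159.3921356201172, 223.24981689453125), 88.65962982177734) mean [ 0.52189927 -0.22314659] ang 160.00590566676286 len 0.2366506730351754 0.11500927374329685 mid [ 0.53540334 -0.2280601 ]
scr top 761 rect ((449.0826721191406, -211.30166625976562), (163.79246520996094, 86.21923065185547), 86.74210357666016) mean [ 0.4501996  -0.19906756] ang 68.26254455948938 len 0.17385429876284048 0.015915103595366027 mid [ 0.44511793 -0.21181297]
scr side 274 rect ((443.9414978027344, -207.39340209960938), (164.6638946533203, 57.42750930786133), 81.22348022460938) mean [ 0.45280074 -0.19097873] ang 68.16266793550413 len 0.16106513312892648 0.016784725439279634 mid [ 0.44779108 -0.20348014]
```

```bash
python3 - <<'E'
from h import *
c=load("top0.npz");s=load("side0.npz")
# image-based: top: bar and scraper
def rect(c,roi,mask,z):
    x0,y0,x1,y1=roi
    n,l,st,_=cv2.connectedComponentsWithStats(mask.astype(np.uint8))
    i=1+st[1:,4].argmax();v,u=np.nonzero(l==i)
    W=np.array([p2w(c,a+x0,b+y0,z)[:2] for a,b in zip(u,v)])*1e3
    m=W.mean(0);w,V=np.linalg.eigh(np.cov((W-m).T));d=V[:,1];pr=(W-m)@d
    print(len(W),"mean",m.round(1),"ang",np.degrees(np.arctan2(d[1],d[0])).round(2)%180,"len~",(np.sqrt(12*w)).round(1),"mid",(m+d*(pr.max()+pr.min())/2).round(1))
for nm,cc,rs in(("top",c,dict(bar=(350,200,425,248),scr=(310,285,415,340))),("side",s,dict(bar=(305,215,340,255),scr=(350,235,410,280)))):
    P=cloud(cc)
    for n,r in rs.items():
        x0,y0,x1,y1=r;sub=P[y0:y1,x0:x1,2]
        zt=.008 if n=="bar" else .009
        im=cv2.cvtColor(cc["pixels"],cv2.COLOR_RGB2HSV)[y0:y1,x0:x1]
        mk=cv2.medianBlur(sub.astype(np.float32),3)>.0045
        print(nm,n);rect(cc,r,mk,zt)
        if n=="scr": rect(cc,r,(im[...,1]>70),zt)
E
```

```text
top bar
632 mean [ 607.6 -256.1] ang 111.63 len~ [ 20.4 105.1] mid [ 607.7 -256.2]
top scr
720 mean [ 451.4 -196.8] ang 67.7 len~ [ 15.9 139.8] mid [ 450.9 -198.2]
97 mean [ 468.1 -150.7] ang 61.26 len~ [11.1 50.9] mid [ 464.7 -156.9]
side bar
205 mean [ 607.1 -251.6] ang 111.14 len~ [ 19.8 109. ] mid [ 607.7 -253. ]
side scr
265 mean [ 453.3 -186.5] ang 67.89 len~ [ 17.3 133.7] mid [ 451.2 -191.5]
260 mean [ 450.1 -184.4] ang 67.03 len~ [ 17.9 155.9] mid [ 446.2 -193.5]
```

```bash
python3 - <<'E'
from h import *
c=load("top0.npz");s=load("side0.npz")
crop(s,345,230,415,285,8,"pics/scr_s.png")
a=p2w(c,290+(105-1.1)/3.3,190+(355-1.1)/3.3,.009);b=p2w(c,290+(387-1.1)/3.3,190+(461-1.1)/3.3,.009)
print((a+b)/2,np.linalg.norm(a-b),np.degrees(np.arctan2(*(a-b)[1::-1])))
a=p2w(c,290+(241-1.1)/3.3,190+(150-1.1)/3.3,.008);b=p2w(c,290+(410-1.1)/3.3,190+(78-1.1)/3.3,.008)
print((a+b)/2,np.linalg.norm(a-b),np.degrees(np.arctan2(*(a-b)[1::-1])))
E
```

```text
[ 0.44751873 -0.20605612  0.009     ] 0.16035933888998666 67.94861588381308
[ 0.60744784 -0.25687974  0.008     ] 0.10219882807670375 111.79648177448655
```

View pics/scr_s.png

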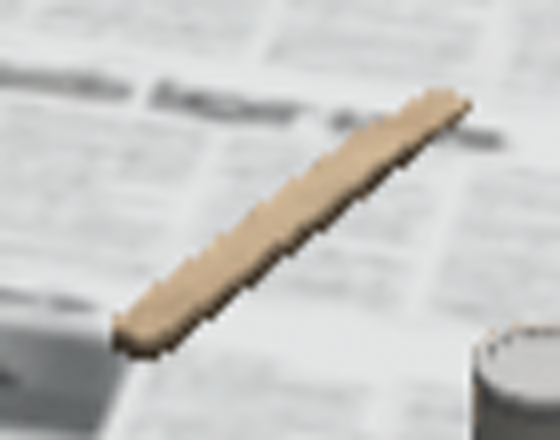

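```bash
python3 -m jog '[[[30,50,-5],0.108],[[30,50,-5],0.108],[[30,50,-5],0.108],[[30,50,-5],0.108],[[30,50,-5],0.108],[[30,50,-5],0.108],[[30,50,-5],0.108],[[30,50,-5],0.108]]' 1 15
```

```text
time: 1.1
eef_pos: [0.4487, -0.2054, 0.3586]
tool_rot: [[0.935, -0.355, -0.004], [-0.355, -0.935, 0.003], [-0.005, -0.002, -1.0]]
force: [0.0, 0.1, 0.4]
finger_gap: 0.0951
```

```bash
python3 -m jog '[[[-1,-1,-50],-0.02],[[0,0,-50],0],[[0,0,-40],0],[[0,0,-15],0],[[0,0,0],0]]'; cat > st.py <<'E'
from bench import env
import numpy as np
s=env.state();R=s["tool_rot"];p=s["eef_pos"];g=p+R[:,2]*env.grip_point_offset;t=p+R[:,2]*.19
print("t",s["time"],"tip",(t*1e3).round(2),"yaw",np.degrees(np.arctan2(R[1,0],R[0,0])).round(2),"F",s["force"].round(2),"gap",s["finger_gap"])
M=np.array([482.75,86.5]);a=np.radians(16.5);d=t[:2]*1e3-M
print("tray xy",(d@[np.cos(a),np.sin(a)]).round(2),(d@[-np.sin(a),np.cos(a)]).round(2),"z",R[:,2].round(4))
E
python3 st.py
```

```text
time: 1.72
eef_pos: [0.4489, -0.201, 0.2]
tool_rot: [[0.931, -0.365, -0.002], [-0.365, -0.931, 0.003], [-0.003, -0.002, -1.0]]
force: [-0.2, 1.0, 0.4]
finger_gap: 0.0952
t 1.725 tip [ 448.57 -200.43   10.  ] yaw -21.39 F [-0.19  1.03  0.38] gap 0.0952226896695079
tray xy -114.27 -265.41 z [-0.002   0.0028 -1.    ]
```

```bash
python3 -m jog '[[[-1,-5,-4],-0.01],[[0,0,-3],0]]'; python3 st.py;
```

```text
time: 1.98
eef_pos: [0.4492, -0.2073, 0.1959]
tool_rot: [[0.927, -0.375, 0.003], [-0.375, -0.927, -0.0], [0.003, -0.001, -1.0]]
force: [-1.1, -0.2, -0.9]
finger_gap: 0.0948
t 1.975 tip [ 449.81 -207.4     5.89] yaw -22.02 F [-1.08 -0.18 -0.93] gap 0.09475950930381419
tray xy -115.06 -272.44 z [ 3.e-03 -2.e-04 -1.e+00]
```

```bash
python3 -m jog '[[[-2,1,-4],0],[[0,0,0],0]]'; python3 st.py; python3 -m jog '[[[0,0,0],0],[[0,0,0],0],[[0,0,0],0],[[0,0,0],0],[[0,0,0],0],[[0,0,0],0]]' -1 15; python3 st.py
```

```text
time: 2.22
eef_pos: [0.4476, -0.2069, 0.1931]
tool_rot: [[0.927, -0.375, 0.005], [-0.375, -0.927, -0.002], [0.006, -0.0, -1.0]]
force: [-0.7, 0.1, -0.1]
finger_gap: 0.0952
t 2.225 tip [ 448.67 -207.22    3.13] yaw -22.05 F [-0.73  0.12 -0.06] gap 0.09524917487454691
tray xy -116.1 -271.95 z [ 0.0054 -0.0017 -1.    ]
time: 2.98
eef_pos: [0.4479, -0.2069, 0.1937]
tool_rot: [[0.927, -0.375, 0.006], [-0.375, -0.927, -0.002], [0.007, -0.0, -1.0]]
force: [0.5, 0.0, -0.3]
finger_gap: 0.0401
t 2.975 tip [ 449.05 -207.27    3.69] yaw -22.03 F [ 0.46  0.02 -0.35] gap 0.04010699840569639
tray xy -115.75 -272.1 z [ 0.0063 -0.0022 -1.    ]
```

```bash
python3 -m jog '[[[0,0,0],0],[[0,0,0],0],[[0,0,0],0],[[0,0,0],0]]' ; python3 st.py;  python3 - <<'E'
from bench import env
from h import *
c=env.capture("side");np.savez("s1.npz",**c);crop(c,300,200,460,320,5,"pics/s1.png")
E
```

```text
time: 3.48
eef_pos: [0.4479, -0.2069, 0.1936]
tool_rot: [[0.927, -0.375, 0.006], [-0.375, -0.927, -0.002], [0.007, -0.0, -1.0]]
force: [-0.5, -0.0, -0.3]
finger_gap: 0.0157
t 3.475 tip [ 449.04 -207.28    3.65] yaw -22.03 F [-0.54 -0.02 -0.27] gap 0.015665784011855186
tray xy -115.76 -272.11 z [ 0.0062 -0.0021 -1.    ]
```

View pics/s1.png

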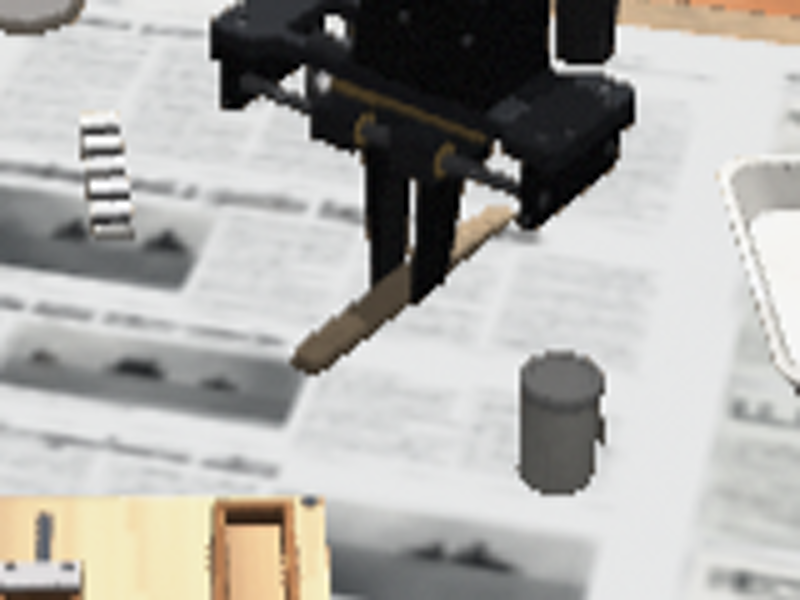

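```bash
python3 -m jog '[[[0,0,40],0],[[0,0,40],0],[[0,45,0],0.11],[[-1,45,0],0.11],[[-1,45,0],0.11],[[-1,45,0],0.11],[[-1,45,0],0.11],[[-1,45,0],0.11]]' ; python3 st.py;  python3 - <<'E'
from bench import env
from h import *
c=env.capture("side");np.savez("s2.npz",**c);crop(c,260,230,420,390,4,"pics/s2.png")
c=env.capture("top");np.savez("t2.npz",**c);crop(c,120,220,300,380,4,"pics/t2.png")
E
```

```text
time: 4.53
eef_pos: [0.4417, 0.0684, 0.2774]
tool_rot: [[0.958, 0.286, 0.01], [0.286, -0.958, 0.002], [0.01, 0.001, -1.0]]
force: [0.5, 0.3, -0.3]
finger_gap: 0.0155
t 4.525 tip [443.59  68.82  87.39] yaw 16.59 F [ 0.53  0.32 -0.33] gap 0.01554814651558503
tray xy -42.57 -5.83 z [ 0.0101  0.0023 -0.9999]
```

View pics/s2.png

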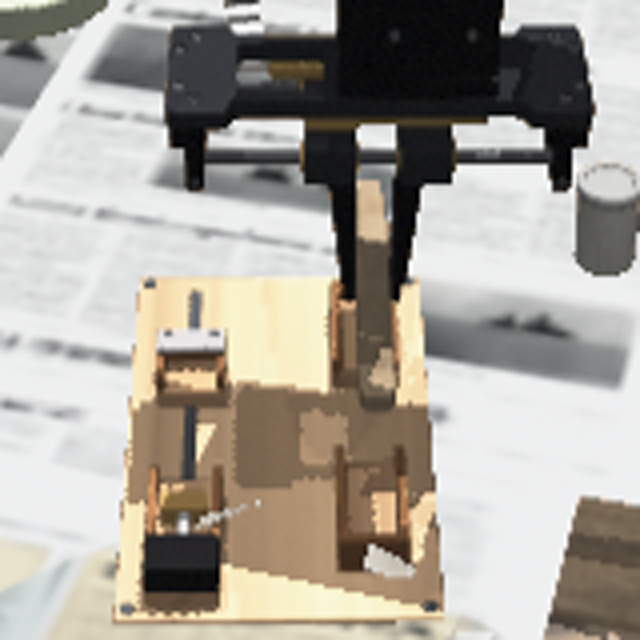

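View pics/t2.png

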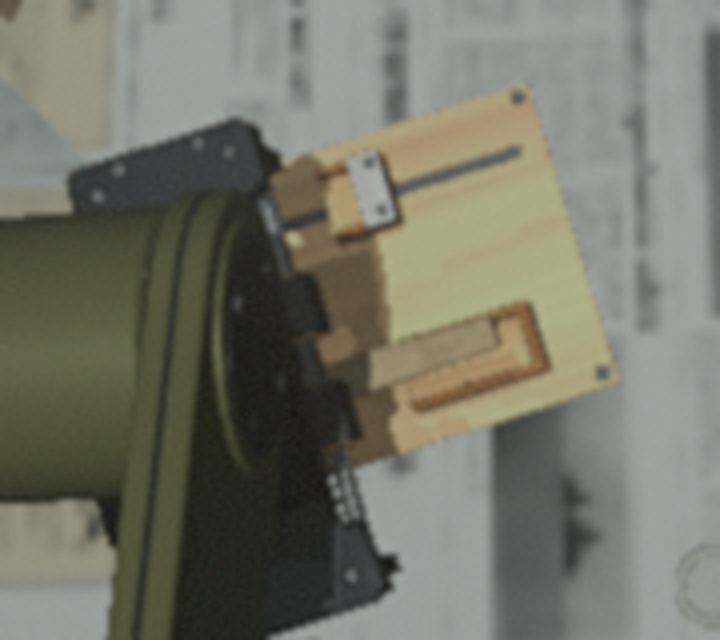

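```bash
python3 - <<'E'
from h import *
c=load("t2.npz")
M=np.array([482.75,86.5]);a=np.radians(16.5)
def loc(u,v,z):
    d=p2w(c,120+(u-1.5)/4,220+(v-1.5)/4,z)[:2]*1e3-M;return (d@[np.cos(a),np.sin(a)]).round(1),(d@[-np.sin(a),np.cos(a)]).round(1)
print(loc(496,331,.0925),loc(370,372,.0925),loc(375,347,.0925))
E
```

```text
(np.float64(-42.6), np.float64(-83.8)) (np.float64(-42.7), np.float64(-30.3)) (np.float64(-33.6), np.float64(-35.0))
```

```bash
python3 -m jog '[[[0,3,-15],0],[[0,0,-20],0],[[0,0,-17],0],[[0,0,0],0]]' ; python3 st.py
```

```text
time: 5.12
eef_pos: [0.4408, 0.0705, 0.2208]
tool_rot: [[0.959, 0.282, 0.007], [0.282, -0.959, 0.002], [0.007, -0.0, -1.0]]
force: [-0.3, -0.4, -1.1]
finger_gap: 0.0154
t 5.125 tip [442.13  70.91  30.85] yaw 16.4 F [-0.28 -0.39 -1.07] gap 0.015402731989578155
tray xy -43.37 -3.41 z [ 0.007   0.0021 -1.    ]
```

```bash
python3 -m jog '[[[1,1,-5],0],[[0,0,-5],0],[[0,0,0],0]]' ; python3 st.py;  python3 - <<'E'
from bench import env
from h import *
c=env.capture("side");np.savez("s3.npz",**c);crop(c,260,270,420,390,5,"pics/s3.png")
E
```

```text
time: 5.5
eef_pos: [0.4424, 0.0703, 0.2107]
tool_rot: [[0.96, 0.28, 0.008], [0.28, -0.96, 0.002], [0.008, 0.0, -1.0]]
force: [0.5, -1.1, -0.2]
finger_gap: 0.0155
t 5.5 tip [443.98  70.73  20.75] yaw 16.23 F [ 0.48 -1.13 -0.21] gap 0.01553665486260429
tray xy -41.65 -4.11 z [ 0.0082  0.0021 -1.    ]
```

View pics/s3.png

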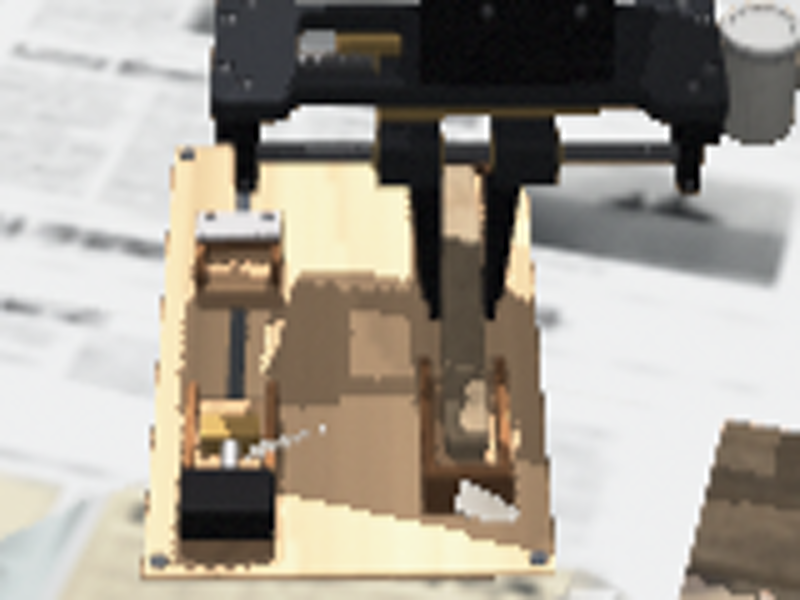

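```bash
python3 -m jog '[[[0,1,-3],0],[[0,0,-1],0],[[0,0,0],0]]' ; python3 st.py; python3 -m jog '[[[0,0,0],0],[[0,0,0],0],[[0,0,0],0]]' -0.2; python3 st.py
```

```text
time: 5.92
eef_pos: [0.4429, 0.0716, 0.2077]
tool_rot: [[0.96, 0.28, 0.01], [0.28, -0.96, 0.002], [0.01, 0.001, -1.0]]
force: [1.1, -0.5, 0.1]
finger_gap: 0.0159
t 5.925 tip [444.82  72.02  17.74] yaw 16.26 F [ 1.11 -0.53  0.11] gap 0.015913731770860345
tray xy -40.48 -3.11 z [ 0.0101  0.0021 -0.9999]
time: 6.3
eef_pos: [0.443, 0.0717, 0.2079]
tool_rot: [[0.96, 0.28, 0.011], [0.28, -0.96, 0.002], [0.011, 0.001, -1.0]]
force: [0.7, 0.5, 0.5]
finger_gap: 0.0366
t 6.3 tip [445.07  72.08  17.9 ] yaw 16.27 F [0.72 0.51 0.54] gap 0.03656898295842758
tray xy -40.22 -3.12 z [ 0.0109  0.0021 -0.9999]
```

```bash
python3 -m jog '[[[0,0,40],0],[[0,0,40],0],[[25,-50,0],0.015],[[25,-50,0],0.015],[[25,-50,0],0.015],[[25,-50,0],0.015],[[25,-50,0],0.015],[[25,-50,0],0.015]]' ; python3 st.py;  python3 - <<'E'
from bench import env
from h import *
c=env.capture("top");np.savez("t4.npz",**c);crop(c,115,225,295,385,4.4,"pics/t4.png")
c=env.capture("side");np.savez("s4.npz",**c);crop(c,270,280,430,400,5,"pics/s4.png")
E
```

```text
time: 7.3
eef_pos: [0.5952, -0.2349, 0.2914]
tool_rot: [[0.927, 0.374, 0.014], [0.374, -0.927, 0.003], [0.014, 0.003, -1.0]]
force: [0.2, 0.0, 0.4]
finger_gap: 0.0378
t 7.3 tip [ 597.88 -234.39  101.4 ] yaw 21.99 F [0.23 0.   0.38] gap 0.03776460311501167
tray xy 19.25 -340.37 z [ 0.0142  0.0028 -0.9999]
```

View pics/t4.png

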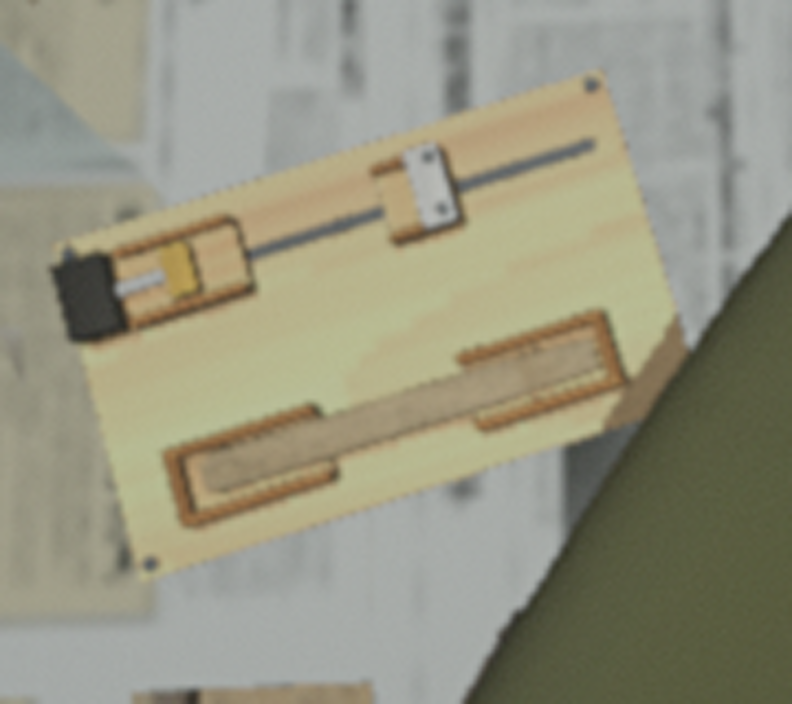

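View pics/s4.png

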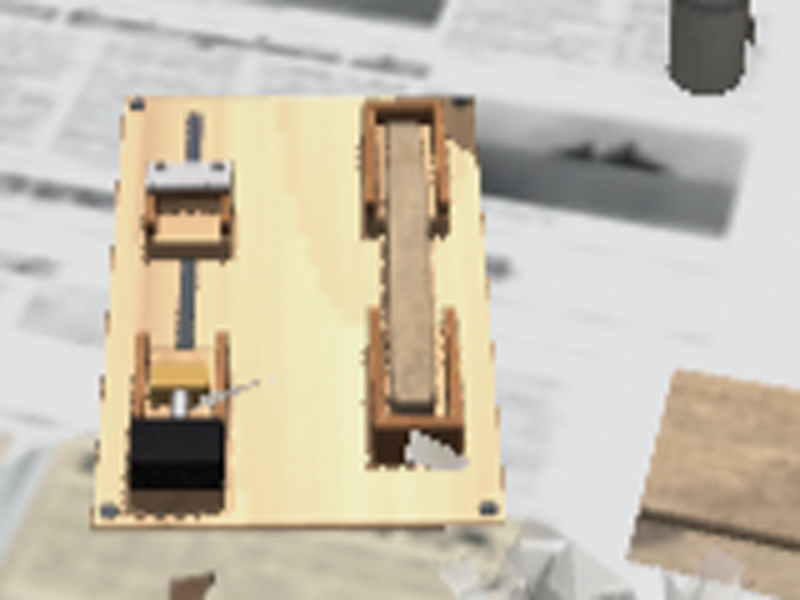

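```bash
python3 - <<'E'
from h import *
c=load("t4.npz")
M=np.array([482.75,86.5]);a=np.radians(16.5)
def loc(u,v,z):
    d=p2w(c,115+(u-1.7)/4.4,225+(v-1.7)/4.4,z)[:2]*1e3-M;return (d@[np.cos(a),np.sin(a)]).round(1),(d@[-np.sin(a),np.cos(a)]).round(1)
print(loc(204,473,.023),loc(603,349,.023))
print("walls inner",loc(189,488,.023),loc(598,347,.023))
E
```

```text
(np.float64(-39.4), np.float64(77.7)) (np.float64(-41.4), np.float64(-87.4))
walls inner (np.float64(-43.3), np.float64(85.0)) (np.float64(-40.0), np.float64(-85.7))
```

```bash
python3 -m jog '[[[6,-12,-30],-0.01],[[5,-11,-30],0],[[0,0,-22],0],[[0,0,0],0]]' 0.3 ; python3 st.py
```

```text
time: 7.9
eef_pos: [0.6067, -0.2602, 0.2069]
tool_rot: [[0.933, 0.36, 0.015], [0.36, -0.933, 0.002], [0.015, 0.004, -1.0]]
force: [-0.5, -0.5, -0.7]
finger_gap: 0.0615
t 7.9 tip [ 609.58 -259.87   16.92] yaw 21.08 F [-0.52 -0.46 -0.68] gap 0.0614703236442463
tray xy 23.23 -368.12 z [ 0.015   0.0019 -0.9999]
```

```bash
python3 -m jog '[[[0,0,-8],0],[[0,1,-6],0],[[0,0,0],0]]' ; python3 st.py; python3 - <<'E'
from bench import env
from h import *
c=env.capture("side");np.savez("s5.npz",**c);crop(c,260,170,420,290,5,"pics/s5.png")
E
```

```text
time: 8.28
eef_pos: [0.6074, -0.2581, 0.1948]
tool_rot: [[0.932, 0.361, 0.018], [0.361, -0.933, 0.0], [0.017, 0.006, -1.0]]
force: [-0.1, -0.0, -0.6]
finger_gap: 0.0618
t 8.275 tip [ 610.85 -258.05    4.79] yaw 21.16 F [-0.06 -0.02 -0.59] gap 0.061783464210437344
tray xy 24.97 -366.75 z [ 1.820e-02  5.000e-04 -9.998e-01]
```

View pics/s5.png

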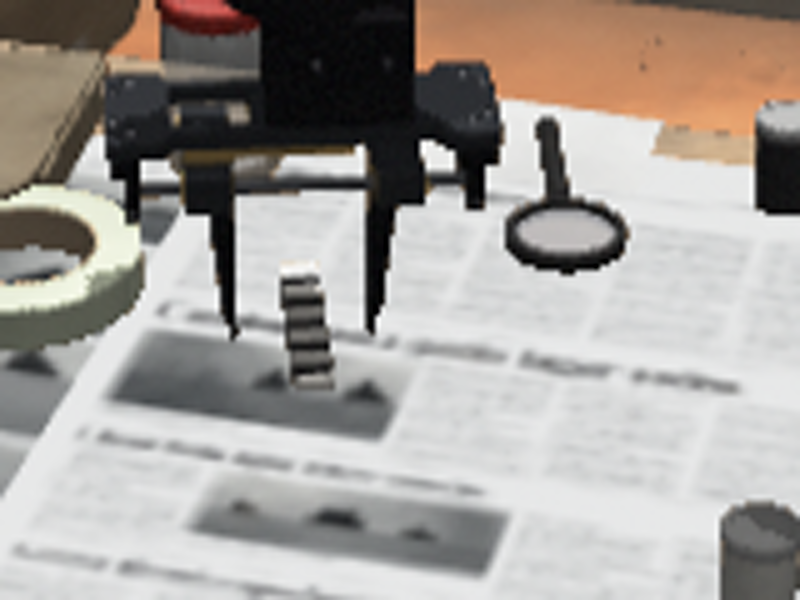

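```bash
python3 -m jog '[[[-2,0,-2],0],[[0,0,-1],0],[[0,0,0],0],[[0,0,0],0],[[0,0,0],0],[[0,0,0],0],[[0,0,0],0],[[0,0,0],0]]' -1 20 ; python3 st.py
```

```text
time: 9.32
eef_pos: [0.6058, -0.2586, 0.1934]
tool_rot: [[0.932, 0.361, 0.021], [0.361, -0.933, -0.001], [0.019, 0.008, -1.0]]
force: [-0.9, -0.1, -0.4]
finger_gap: 0.0192
t 9.325 tip [ 609.77 -258.76    3.44] yaw 21.15 F [-0.95 -0.15 -0.42] gap 0.01922284573083011
tray xy 23.73 -367.11 z [ 2.070e-02 -9.000e-04 -9.998e-01]
```

```bash
python3 -m jog '[[[0,0,45],0],[[0,0,40],0],[[-14,56,0],-0.013],[[-14,56,0],-0.013],[[-14,56,0],-0.013],[[-14,56,0],-0.013],[[-14,56,0],-0.013],[[-14,56,0],-0.013]]' ; python3 st.py
```

```text
time: 10.32
eef_pos: [0.5186, 0.083, 0.2815]
tool_rot: [[0.961, 0.277, 0.025], [0.277, -0.961, -0.002], [0.023, 0.009, -1.0]]
force: [1.4, 0.3, -0.6]
finger_gap: 0.0195
t 10.325 tip [523.32  82.58  91.59] yaw 16.07 F [ 1.37  0.33 -0.58] gap 0.019506463861463038
tray xy 37.79 -15.28 z [ 0.0251 -0.0021 -0.9997]
```

```bash
python3 -m jog '[[[-1,18,-15],0.007],[[0,0,-15],0],[[0,0,0],0]]' ; python3 st.py;  python3 - <<'E'
from bench import env
from h import *
c=env.capture("top");np.savez("t6.npz",**c);crop(c,115,225,295,385,4.4,"pics/t6.png")
c=env.capture("side");np.savez("s6.npz",**c);crop(c,270,260,400,380,5,"pics/s6.png")
E
```

```text
time: 10.7
eef_pos: [0.516, 0.1044, 0.2507]
tool_rot: [[0.957, 0.289, 0.026], [0.289, -0.957, -0.002], [0.024, 0.009, -1.0]]
force: [-0.6, -0.5, -0.7]
finger_gap: 0.0199
t 10.7 tip [520.89 104.    60.74] yaw 16.82 F [-0.56 -0.5  -0.69] gap 0.019938826842271662
tray xy 41.54 5.94 z [ 0.0255 -0.0019 -0.9997]
```

View pics/t6.png

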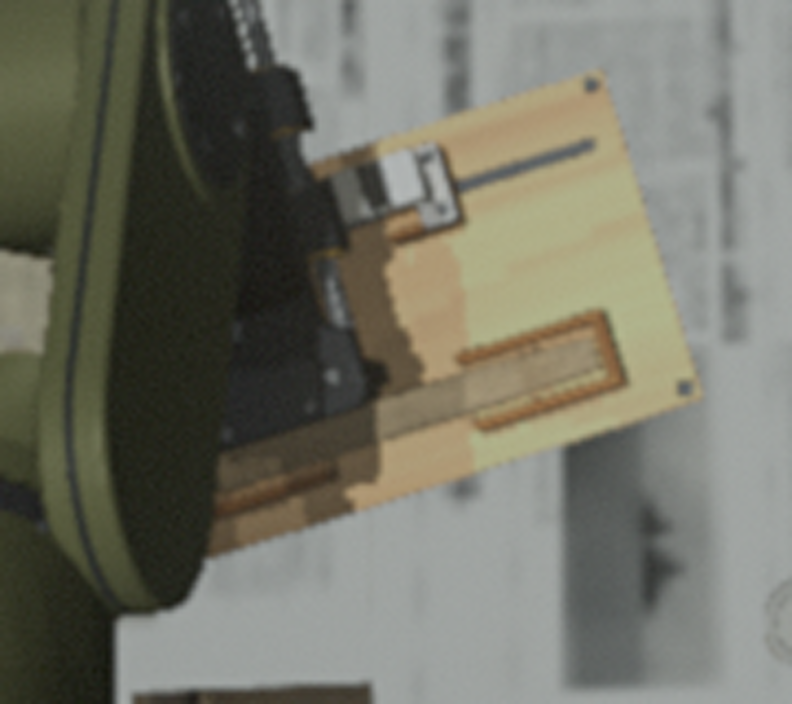

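View pics/s6.png

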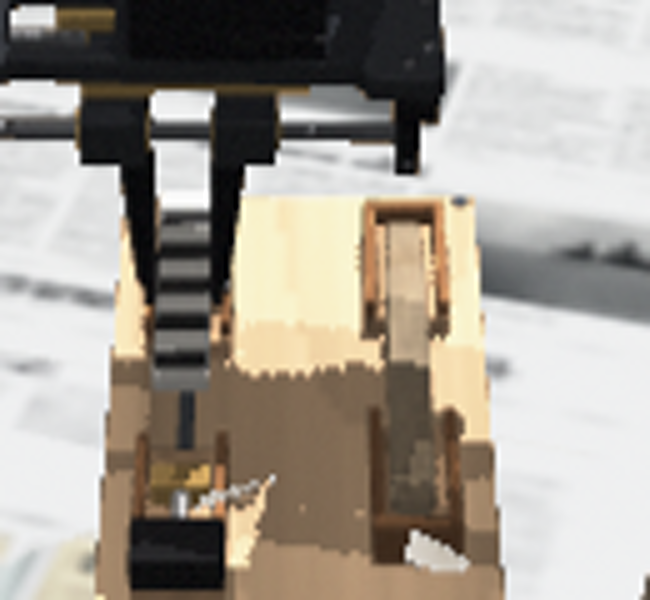

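```bash
python3 - <<'E'
from h import *
c=load("t6.npz");s=load("s6.npz");s4=load("s4.npz")
M=np.array([482.75,86.5]);a=np.radians(16.5)
def loc(c,u,v,z,x0,y0,k):
    d=p2w(c,x0+(u-k/2+.5)/k,y0+(v-k/2+.5)/k,z)[:2]*1e3-M;return (d@[np.cos(a),np.sin(a)]).round(1),(d@[-np.sin(a),np.cos(a)]).round(1)
T=lambda u,v,z:loc(c,u,v,z,115,225,4.4)
S=lambda u,v,z:loc(s,u,v,z,270,260,5)
S4=lambda u,v,z:loc(s4,u,v,z,270,280,5)
print("bar -y end",T(413,148,.0653),T(424,186,.0653))
print("bar +y end side: lower edge",S(155,388,.0573),S(208,388,.0573),"upper edge",S(155,366,.0653),S(210,366,.0653))
print("side -y end",S(162,192,.0653),S(212,192,.0653))
print("S4 tray corners",S4(122,97,.004),S4(476,97,.004),S4(93,522,.004),S4(505,522,.004))
print("S4 plunger face top", S4(152,362,.024),S4(208,362,.024),"housing top -y",S4(132,420,.03),S4(224,420,.03),"hood +y edge top",S4(147,190,.0285),S4(232,188,.0285),"hood -y",S4(150,163,.0285),S4(230,163,.0285),"fence start",S4(141,333,.023),S4(222,333,.023))
E
```

```text
bar -y end (np.float64(51.1), np.float64(-44.4)) (np.float64(35.5), np.float64(-44.4))
bar +y end side: lower edge (np.float64(51.1), np.float64(59.2)) (np.float64(32.4), np.float64(59.4)) upper edge (np.float64(50.9), np.float64(56.7)) (np.float64(31.5), np.float64(56.8))
side -y end (np.float64(52.5), np.float64(-41.8)) (np.float64(33.5), np.float64(-41.6))
S4 tray corners (np.float64(74.3), np.float64(-116.3)) (np.float64(-70.9), np.float64(-114.7)) (np.float64(72.0), np.float64(119.6)) (np.float64(-70.3), np.float64(120.3))
S4 plunger face top (np.float64(53.4), np.float64(61.4)) (np.float64(33.3), np.float64(61.6)) housing top -y (np.float64(58.5), np.float64(96.7)) (np.float64(26.5), np.float64(96.9)) hood +y edge top (np.float64(59.0), np.float64(-28.2)) (np.float64(26.6), np.float64(-29.1)) hood -y (np.float64(58.6), np.float64(-44.3)) (np.float64(27.7), np.float64(-44.0)) fence start (np.float64(58.1), np.float64(45.2)) (np.float64(28.7), np.float64(45.4))
```

```bash
python3 -m jog '[[[6,-19,-6],-0.005],[[0,0,-10],0],[[0,0,-8],0],[[0,0,0],0]]' - 12; python3 st.py
```

```text
time: 11.3
eef_pos: [0.5242, 0.0825, 0.2286]
tool_rot: [[0.96, 0.279, 0.031], [0.279, -0.96, -0.001], [0.029, 0.01, -1.0]]
force: [-0.2, -0.4, -0.7]
finger_gap: 0.0199
t 11.3 tip [530.    82.29  38.66] yaw 16.2 F [-0.21 -0.42 -0.74] gap 0.019940743318461695
tray xy 44.11 -17.45 z [ 0.0308 -0.0012 -0.9995]
```

```bash
python3 -m jog '[[[-2,1,-5],0],[[0,1,-3],0],[[0,0,-2],0]]'; python3 st.py
```

```text
time: 11.68
eef_pos: [0.5221, 0.0852, 0.2192]
tool_rot: [[0.96, 0.28, 0.031], [0.28, -0.96, -0.002], [0.029, 0.01, -1.0]]
force: [-2.7, 0.3, 4.4]
finger_gap: 0.0196
t 11.675 tip [527.97  84.85  29.32] yaw 16.25 F [-2.75  0.33  4.43] gap 0.019631677307047433
tray xy 42.89 -14.42 z [ 0.0307 -0.0017 -0.9995]
```

```bash
python3 -m jog '[[[0,0,-2],0],[[0,0,-1],0]]'; python3 st.py;python3 - <<'E'
from bench import env
from h import *
c=env.capture("side");np.savez("s7.npz",**c);crop(c,270,260,400,380,5,"pics/s7.png")
E
```

```text
time: 11.92
eef_pos: [0.5222, 0.0855, 0.2167]
tool_rot: [[0.96, 0.28, 0.03], [0.28, -0.96, -0.002], [0.029, 0.01, -1.0]]
force: [-2.7, -0.2, 4.4]
finger_gap: 0.02
t 11.925 tip [527.96  85.17  26.83] yaw 16.27 F [-2.7  -0.19  4.4 ] gap 0.019991905008745637
tray xy 42.97 -14.12 z [ 0.0305 -0.0015 -0.9995]
```

View pics/s7.png

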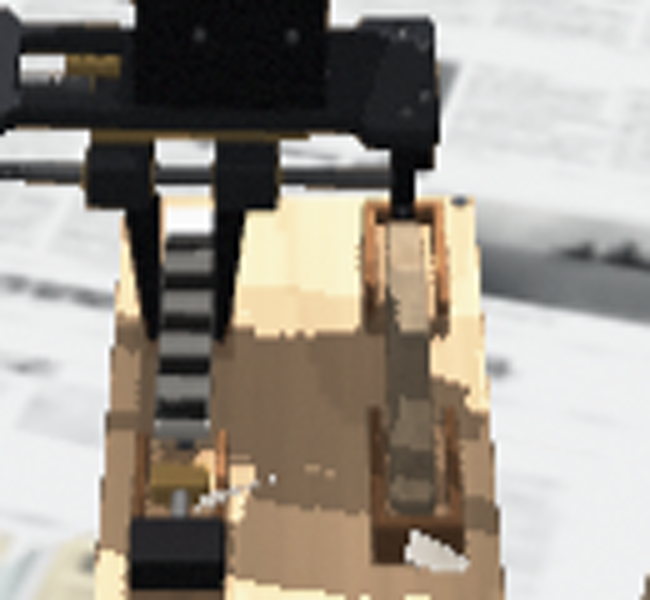

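```bash
cat > tilt.py <<'E'
from h import *
import sys
def run(f,x0=34,x1=51,y0=-60,y1=80):
    c=load(f);P=cloud(c).reshape(-1,3)*1e3
    M=np.array([482.75,86.5]);a=np.radians(16.5);d=P[:,:2]-M
    X=d@[np.cos(a),np.sin(a)];Y=d@[-np.sin(a),np.cos(a)];Z=P[:,2]
    for y in range(y0,y1,6):
        k=(X>x0)&(X<x1)&(Y>=y)&(Y<y+6)&(Z<60)&(Z>0)
        if k.sum()>2: print(y+3,k.sum(),np.percentile(Z[k],[10,50,90]).round(1))
run(sys.argv[1])
E
python3 tilt.py s7.npz
```

```text
-57 21 [38.9 40.4 42.5]
-51 19 [37.8 39.6 41.6]
-45 20 [36.  37.8 39.6]
-39 17 [35.8 37.  39. ]
-33 21 [33.9 35.8 37.7]
-27 16 [33.7 35.4 37.5]
-21 26 [31.1 33.7 36.4]
-15 27 [29.9 32.6 35.1]
-9 22 [29.4 31.3 32.9]
-3 28 [18.8 30.8 32.8]
3 24 [27.4 29.3 31.3]
9 22 [27.2 28.4 30. ]
15 25 [24.8 27.5 29.9]
21 22 [23.4 25.7 28.9]
27 32 [ 2.1 24.1 26.6]
33 37 [ 3.5 23.  25.9]
39 48 [14.5 20.3 25.1]
45 19 [10.8 12.7 14.4]
51 11 [13.4 14.3 15.1]
63 11 [22.1 23.  24.7]
69 34 [18.4 22.9 24.9]
75 29 [13.6 20.1 23.1]
81 11 [19.6 20.4 21. ]
```

```bash
python3 -m jog '[[[0,0,-2],0],[[0,0,0],0]]'; python3 st.py;python3 - <<'E'
from bench import env
from h import *
c=env.capture("side");np.savez("s8.npz",**c)
E
python3 tilt.py s8.npz | head -17
```

```text
time: 12.22
eef_pos: [0.5222, 0.0855, 0.2146]
tool_rot: [[0.96, 0.28, 0.031], [0.28, -0.96, -0.001], [0.029, 0.01, -1.0]]
force: [-2.5, 0.9, 2.8]
finger_gap: 0.0201
t 12.225 tip [528.07  85.24  24.73] yaw 16.26 F [-2.54  0.9   2.82] gap 0.020146080249321126
tray xy 43.09 -14.08 z [ 0.0308 -0.0014 -0.9995]
-57 20 [39.4 42.2 44.7]
-51 25 [38.6 41.  43.2]
-45 22 [37.1 38.7 41.2]
-39 17 [36.2 37.9 39.8]
-33 25 [33.3 35.5 37.4]
-27 19 [32.1 33.7 36.1]
-21 21 [30.6 32.8 35.5]
-15 31 [ 6.7 31.1 33.3]
-9 24 [26.5 29.6 32. ]
-3 27 [24.4 28.1 30.6]
3 28 [24.1 26.2 28.1]
9 20 [23.4 25.5 27.6]
15 31 [20.6 23.4 25.9]
21 21 [19.2 22.1 23.8]
27 26 [19.  20.9 23.3]
33 34 [ 3.4 19.  20.9]
39 37 [11.5 16.8 19.8]
```

```bash
python3 -m jog '[[[0,0,10],0],[[-3,11,0],0],[[0,0,0],0]]' - 20; python3 st.py;python3 - <<'E'
from bench import env
from h import *
c=env.capture("side");np.savez("s9.npz",**c);crop(c,280,290,380,380,7,"pics/s9.png")
E
python3 tilt.py s9.npz | head -20
```

```text
time: 12.65
eef_pos: [0.5191, 0.0972, 0.2246]
tool_rot: [[0.96, 0.279, 0.032], [0.28, -0.96, -0.001], [0.031, 0.01, -0.999]]
force: [-0.4, 0.2, -0.5]
finger_gap: 0.0198
t 12.65 tip [525.19  97.01  34.68] yaw 16.25 F [-0.43  0.17 -0.54] gap 0.019832128557986224
tray xy 43.68 -1.97 z [ 3.220e-02 -8.000e-04 -9.995e-01]
-51 6 [50.9 52.  52.8]
-45 21 [49.  51.9 53.1]
-39 23 [48. 50. 53.]
-33 23 [46.7 48.4 51.1]
-27 24 [44.2 46.5 49.1]
-21 22 [42.6 46.2 47.3]
-15 29 [ 6.2 43.9 47.3]
-9 25 [37.9 42.7 45.8]
-3 25 [38.  42.4 44. ]
3 34 [35.5 40.2 42.5]
9 22 [34.9 38.4 40.4]
15 30 [29.8 36.6 38.5]
21 27 [32.9 34.9 36.3]
27 30 [28.2 33.2 35.7]
33 31 [28.6 31.5 35. ]
39 27 [27.5 30.5 32.8]
45 48 [11.6 27.  30.3]
51 45 [13.6 23.3 28.3]
63 13 [21.8 23.  24.3]
69 30 [17.7 22.5 24.5]
```

View pics/s9.png

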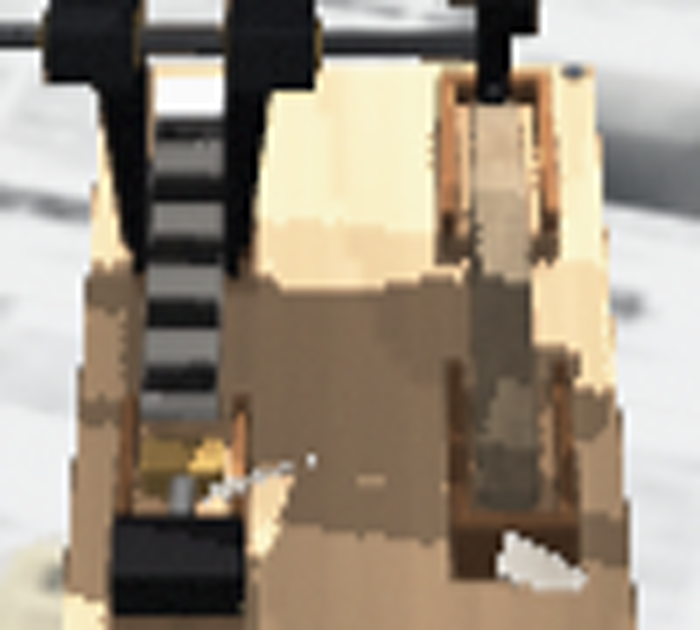

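```bash
python3 -m jog '[[[-1,0,-4],0],[[0,0,-1],0]]'; python3 st.py; python3 -m jog '[[[0,0,-1],0],[[0,0,0],0]]'; python3 st.py
```

```text
time: 12.95
eef_pos: [0.5181, 0.0971, 0.2191]
tool_rot: [[0.96, 0.28, 0.032], [0.28, -0.96, -0.001], [0.031, 0.01, -0.999]]
force: [0.5, -0.6, -0.0]
finger_gap: 0.0197
t 12.95 tip [524.2   96.85  29.23] yaw 16.26 F [ 0.52 -0.64 -0.04] gap 0.019652874337309372
tray xy 42.68 -1.85 z [ 0.0323 -0.0011 -0.9995]
time: 13.2
eef_pos: [0.5183, 0.0969, 0.2183]
tool_rot: [[0.96, 0.279, 0.033], [0.28, -0.96, -0.001], [0.031, 0.01, -0.999]]
force: [-1.2, 1.4, 0.8]
finger_gap: 0.0196
t 13.2 tip [524.48  96.74  28.38] yaw 16.24 F [-1.22  1.35  0.81] gap 0.019558490225184185
tray xy 42.91 -2.03 z [ 0.0325 -0.001  -0.9995]
```

```bash
python3 -m jog '[[[0,0,-1],0],[[0,0,0],0]]'; python3 st.py;python3 - <<'E'
from bench import env
from h import *
c=env.capture("side");np.savez("s10.npz",**c);crop(c,280,290,380,380,7,"pics/s10.png")
E
python3 tilt.py s10.npz | head -20
```

```text
time: 13.45
eef_pos: [0.5185, 0.0968, 0.2178]
tool_rot: [[0.96, 0.279, 0.033], [0.28, -0.96, -0.001], [0.031, 0.01, -0.999]]
force: [-1.3, 0.4, 2.2]
finger_gap: 0.0199
t 13.45 tip [524.67  96.63  27.91] yaw 16.24 F [-1.34  0.43  2.2 ] gap 0.019912572335511275
tray xy 43.07 -2.19 z [ 0.0326 -0.001  -0.9995]
-51 7 [43.2 44.3 45.1]
-45 20 [41.9 44.1 46.7]
-39 18 [41.3 43.3 45.7]
-33 23 [39.1 42.2 43.9]
-27 22 [37.4 39.1 42.6]
-21 24 [35.7 38.7 40.7]
-15 25 [33.4 36.2 40. ]
-9 26 [33.3 35.5 38.4]
-3 25 [31.7 34.3 36.6]
3 30 [26.6 32.4 34.7]
9 26 [29.3 31.9 33.7]
15 19 [29.3 30.  31.3]
21 25 [27.1 29.1 31.2]
27 32 [25.1 27.6 29.7]
33 26 [22.6 25.8 27.7]
39 24 [22.7 24.4 26.7]
45 32 [20.8 22.9 25.3]
51 47 [13.7 18.9 22.9]
63 14 [21.2 22.9 24.1]
69 28 [14.5 22.2 24. ]
```

View pics/s10.png

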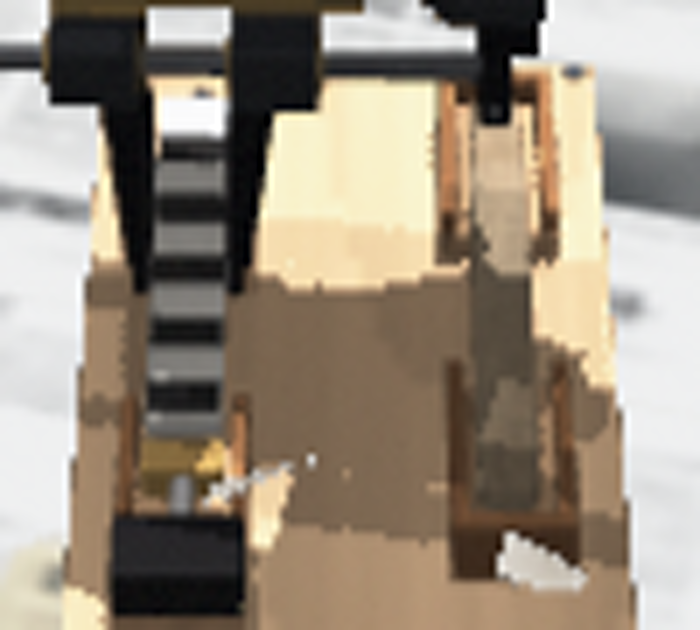

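```bash
cat >> st.py <<'E'
f=s["force"];print("F tray",(f[0]*np.cos(a)+f[1]*np.sin(a)).round(2),(-f[0]*np.sin(a)+f[1]*np.cos(a)).round(2),f[2].round(2))
E
python3 -m jog '[[[-1,4,0.5],0],[[0,0,0],0]]'; python3 st.py; python3 -m jog '[[[0,2,0],0],[[0,0,0],0]]'; python3 st.py
```

```text
time: 13.75
eef_pos: [0.5175, 0.101, 0.2182]
tool_rot: [[0.96, 0.279, 0.033], [0.279, -0.96, -0.001], [0.032, 0.01, -0.999]]
force: [-0.3, 0.3, 0.2]
finger_gap: 0.0199
t 13.75 tip [523.86 100.87  28.32] yaw 16.22 F [-0.27  0.26  0.17] gap 0.01985176694003166
tray xy 43.5 2.11 z [ 3.350e-02 -9.000e-04 -9.994e-01]
F tray -0.18 0.33 0.17
time: 14.0
eef_pos: [0.5175, 0.1033, 0.2181]
tool_rot: [[0.96, 0.279, 0.034], [0.279, -0.96, -0.001], [0.032, 0.01, -0.999]]
force: [0.2, -0.2, 1.2]
finger_gap: 0.0194
t 14.0 tip [523.86 103.07  28.22] yaw 16.23 F [ 0.24 -0.23  1.15] gap 0.019372890697109024
tray xy 44.12 4.21 z [ 0.0336 -0.001  -0.9994]
F tray 0.17 -0.29 1.15
```

```bash
python3 -m jog '[[[-2,1.5,0],0],[[0,0,0],0]]'; python3 st.py; python3 -m jog '[[[-1,2,0],0],[[0,0,0],0]]'; python3 st.py
```

```text
time: 14.25
eef_pos: [0.5155, 0.1049, 0.2182]
tool_rot: [[0.96, 0.279, 0.034], [0.279, -0.96, -0.001], [0.032, 0.01, -0.999]]
force: [0.4, 0.0, 1.3]
finger_gap: 0.0196
t 14.25 tip [521.94 104.72  28.28] yaw 16.23 F [0.43 0.02 1.31] gap 0.019613512195435272
tray xy 42.76 6.34 z [ 3.410e-02 -9.000e-04 -9.994e-01]
F tray 0.42 -0.11 1.31
time: 14.5
eef_pos: [0.5148, 0.1064, 0.2185]
tool_rot: [[0.959, 0.28, 0.036], [0.28, -0.96, -0.003], [0.034, 0.013, -0.999]]
force: [0.2, -2.0, 0.3]
finger_gap: 0.0195
t 14.5 tip [521.59 105.89  28.6 ] yaw 16.26 F [ 0.18 -1.98  0.26] gap 0.019533015802688167
tray xy 42.74 7.56 z [ 0.0358 -0.0029 -0.9994]
F tray -0.39 -1.95 0.26
```

```bash
python3 -m jog '[[[-1,3,0],0],[[0,0,0],0]]'; python3 st.py; python3 -m jog '[[[-1,3,0],0],[[0,0,0],0]]'; python3 st.py; python3 - <<'E'
from bench import env
from h import *
c=env.capture("side");np.savez("s11.npz",**c);crop(c,280,290,380,380,7,"pics/s11.png")
E
python3 tilt.py s11.npz | head -20
```

```text
time: 14.75
eef_pos: [0.5139, 0.1092, 0.2186]
tool_rot: [[0.959, 0.28, 0.036], [0.28, -0.96, -0.004], [0.034, 0.014, -0.999]]
force: [1.2, -2.0, 0.4]
finger_gap: 0.0196
t 14.75 tip [520.84 108.45  28.7 ] yaw 16.27 F [ 1.17 -2.03  0.37] gap 0.01957642214518842
tray xy 42.75 10.23 z [ 0.0364 -0.004  -0.9993]
F tray 0.54 -2.28 0.37
time: 15.0
eef_pos: [0.513, 0.1121, 0.2186]
tool_rot: [[0.959, 0.28, 0.037], [0.28, -0.96, -0.005], [0.034, 0.015, -0.999]]
force: [0.8, -3.8, -0.3]
finger_gap: 0.0195
t 15.0 tip [520.01 111.2   28.76] yaw 16.28 F [ 0.76 -3.83 -0.26] gap 0.019470455320720916
tray xy 42.74 13.1 z [ 0.0369 -0.0049 -0.9993]
F tray -0.36 -3.89 -0.26
-33 16 [44.4 46.8 48.5]
-27 27 [43.5 45.4 47.8]
-21 20 [42.6 44.1 46.1]
-15 26 [40.4 42.5 44.8]
-9 23 [39.5 41.4 43.6]
-3 32 [36.4 39.3 41.9]
3 23 [34.4 36.8 39. ]
9 26 [33.1 36.2 38.2]
15 23 [32.  34.9 35.9]
21 25 [30.9 33.4 35.5]
27 32 [29.3 31.1 33.4]
33 24 [27.3 30.2 31.8]
39 32 [26.9 29.3 31.1]
45 29 [24.4 26.8 28.5]
51 23 [23.4 25.8 27.8]
57 29 [21.9 24.3 26.5]
63 22 [21.1 22.3 24.4]
69 17 [21.9 23.2 24.3]
75 33 [15.  22.8 24.8]
81 23 [20.1 21.1 24.3]
```

View pics/s11.png

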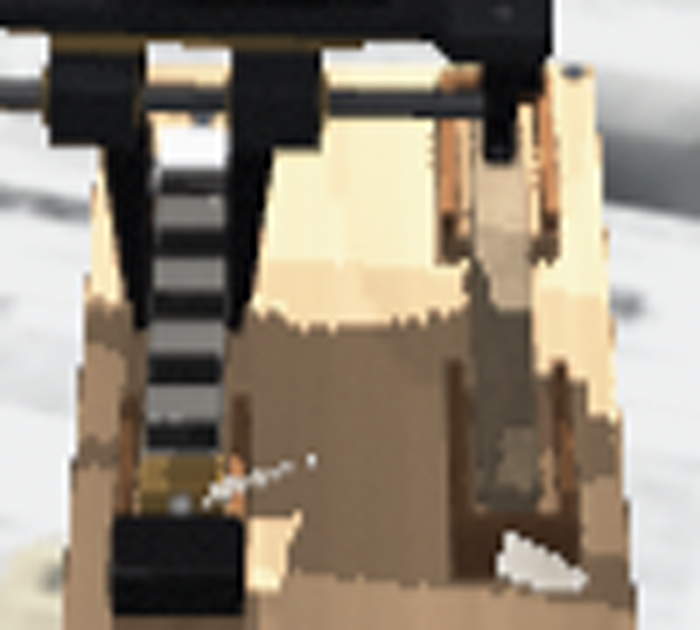

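```bash
python3 -m jog '[[[-1,4,0],0],[[0,0,0],0]]'; python3 st.py; python3 -m jog '[[[-1,3,0],0],[[0,0,0],0]]'; python3 st.py; python3 - <<'E'
from bench import env
from h import *
c=env.capture("side");np.savez("s12.npz",**c);crop(c,280,290,380,380,7,"pics/s12.png")
c=env.capture("top");np.savez("t12.npz",**c);crop(c,115,225,295,385,4.4,"pics/t12.png")
E
python3 tilt.py s12.npz | head -20
```

```text
time: 15.3
eef_pos: [0.5121, 0.1158, 0.2186]
tool_rot: [[0.959, 0.28, 0.037], [0.281, -0.96, -0.006], [0.033, 0.017, -0.999]]
force: [1.7, -3.7, 0.6]
finger_gap: 0.0195
t 15.3 tip [519.07 114.53  28.77] yaw 16.31 F [ 1.67 -3.65  0.57] gap 0.01954013748342059
tray xy 42.79 16.56 z [ 0.0368 -0.0065 -0.9993]
F tray 0.56 -3.97 0.57
time: 15.55
eef_pos: [0.5113, 0.1182, 0.2188]
tool_rot: [[0.959, 0.281, 0.038], [0.281, -0.96, -0.008], [0.034, 0.019, -0.999]]
force: [1.5, -5.4, 0.2]
finger_gap: 0.0199
t 15.55 tip [518.44 116.65  28.95] yaw 16.34 F [ 1.47 -5.43  0.24] gap 0.019860494424696593
tray xy 42.78 18.77 z [ 0.0376 -0.0083 -0.9993]
F tray -0.13 -5.62 0.24
-27 18 [45.5 47.1 48.1]
-21 25 [43.6 46.  47.9]
-15 29 [41.2 44.2 46.7]
-9 22 [40.4 41.9 44.1]
-3 25 [38.8 40.9 43.8]
3 21 [37.7 39.6 41.5]
9 25 [36.1 37.9 41.1]
15 27 [34.4 36.8 38.6]
21 28 [32.7 34.6 37.4]
27 26 [30.8 33.1 35.1]
33 30 [29.9 31.7 33.8]
39 27 [27.4 30.1 31.4]
45 27 [26.7 28.4 30.6]
51 23 [25.6 27.2 29. ]
57 29 [23.9 25.8 27.4]
63 27 [21.6 23.8 25.3]
69 23 [20.5 22.3 24.8]
75 21 [21.5 22.8 25. ]
81 25 [19.9 22.7 25. ]
```

View pics/s12.png

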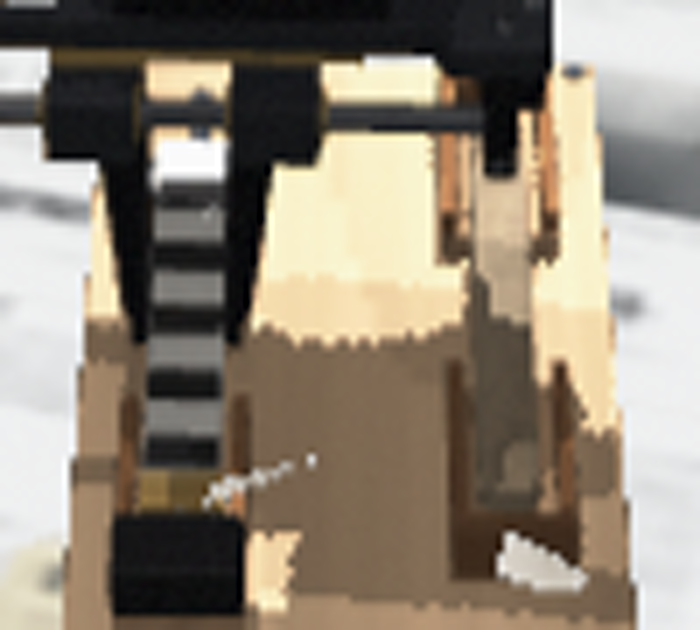

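View pics/t12.png

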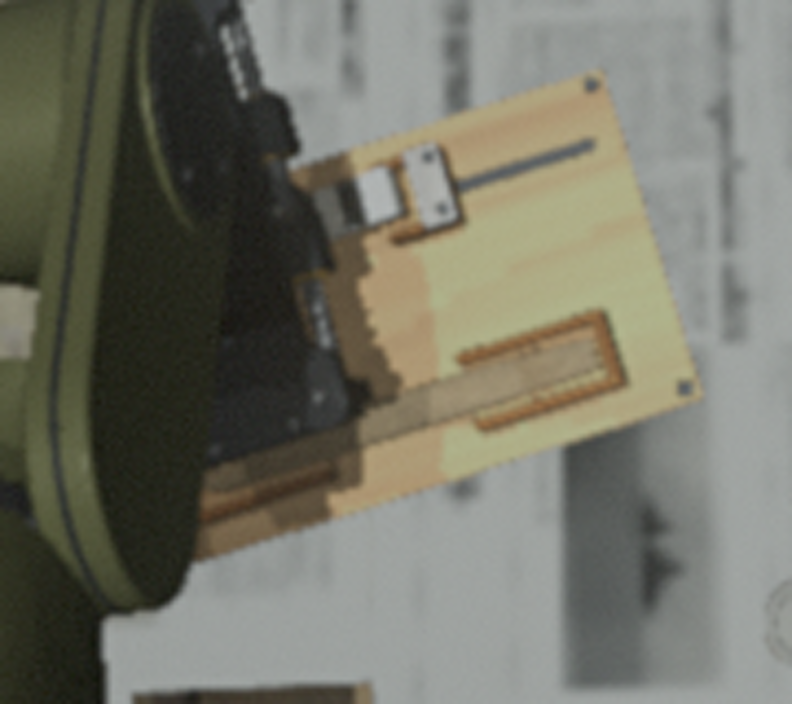

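```bash
python3 - <<'E'
from h import *
c=load("t12.npz");s=load("s12.npz")
M=np.array([482.75,86.5]);a=np.radians(16.5)
def loc(c,u,v,z,x0,y0,k):
    d=p2w(c,x0+(u-k/2+.5)/k,y0+(v-k/2+.5)/k,z)[:2]*1e3-M;return (d@[np.cos(a),np.sin(a)]).round(1),(d@[-np.sin(a),np.cos(a)]).round(1)
T=lambda u,v,z:loc(c,u,v,z,115,225,4.4)
S=lambda u,v,z:loc(s,u,v,z,280,290,7)
print("top -y end",T(388,166,.047),T(406,213,.047))
print("side -y end",S(155,140,.048),S(225,140,.048)," +y end",S(145,467,.0225),S(218,467,.0225),"plunger rear/front",S(140,472,.024),S(140,512,.024),"housing",S(112,520,.03))
E
python3 - <<'E'
from h import *
c=load("t12.npz");crop(c,180,245,240,295,13,"pics/t12z.png")
E
```

```text
top -y end (np.float64(51.3), np.float64(-29.8)) (np.float64(31.1), np.float64(-31.5))
side -y end (np.float64(53.1), np.float64(-28.5)) (np.float64(34.2), np.float64(-28.3))  +y end (np.float64(52.5), np.float64(70.8)) (np.float64(33.9), np.float64(70.9)) plunger rear/front (np.float64(53.6), np.float64(74.2)) (np.float64(52.9), np.float64(88.4)) housing (np.float64(59.2), np.float64(97.3))
```

View pics/t12z.png

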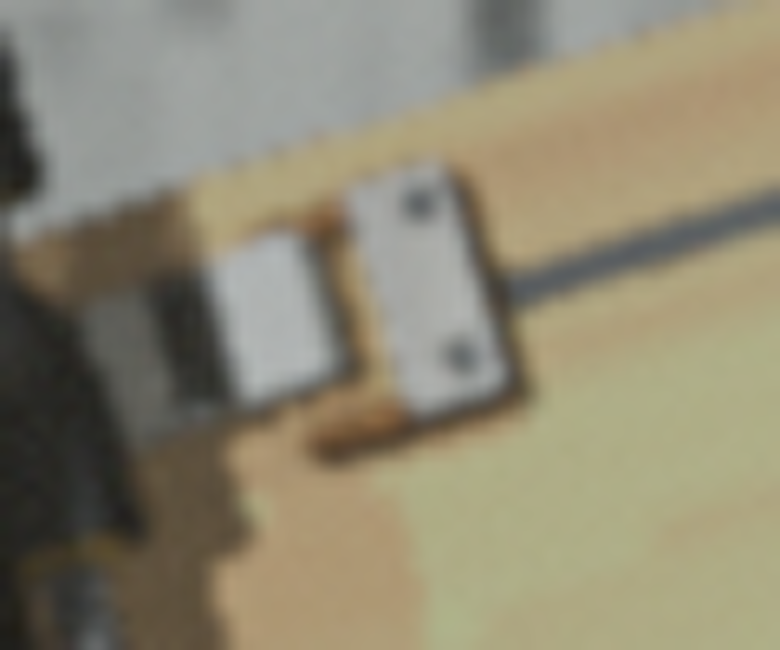

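```bash
python3 -m jog '[[[-1,3,0],0],[[0,0,0],0]]'; python3 st.py; python3 - <<'E'
from bench import env
from h import *
c=env.capture("side");np.savez("s13.npz",**c);crop(c,280,290,380,380,7,"pics/s13.png")
c=env.capture("top");np.savez("t13.npz",**c);crop(c,180,245,240,295,13,"pics/t13z.png")
E
```

```text
time: 15.9
eef_pos: [0.5106, 0.1204, 0.219]
tool_rot: [[0.959, 0.281, 0.038], [0.282, -0.959, -0.011], [0.034, 0.021, -0.999]]
force: [1.5, -5.6, 0.6]
finger_gap: 0.0199
t 15.9 tip [517.93 118.38  29.11] yaw 16.37 F [ 1.48 -5.62  0.63] gap 0.019911364818907432
tray xy 42.78 20.57 z [ 0.0384 -0.0107 -0.9992]
F tray -0.17 -5.81 0.63
```

View pics/s13.png

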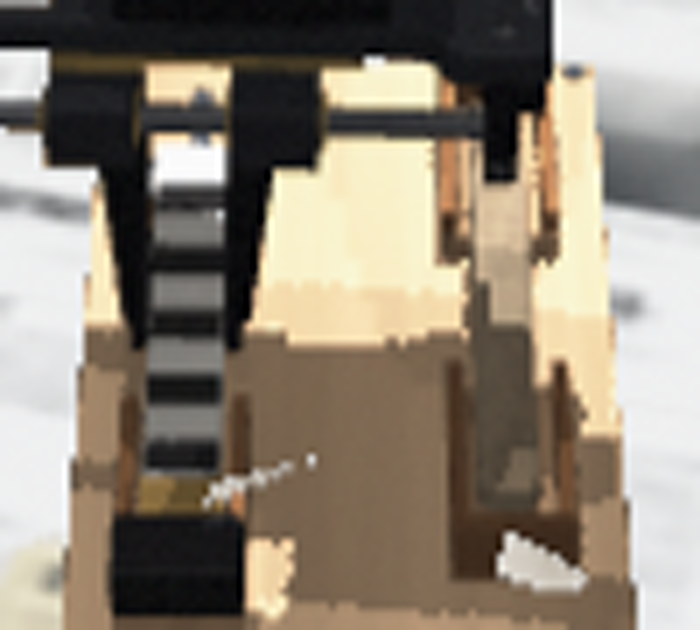

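View pics/t13z.png

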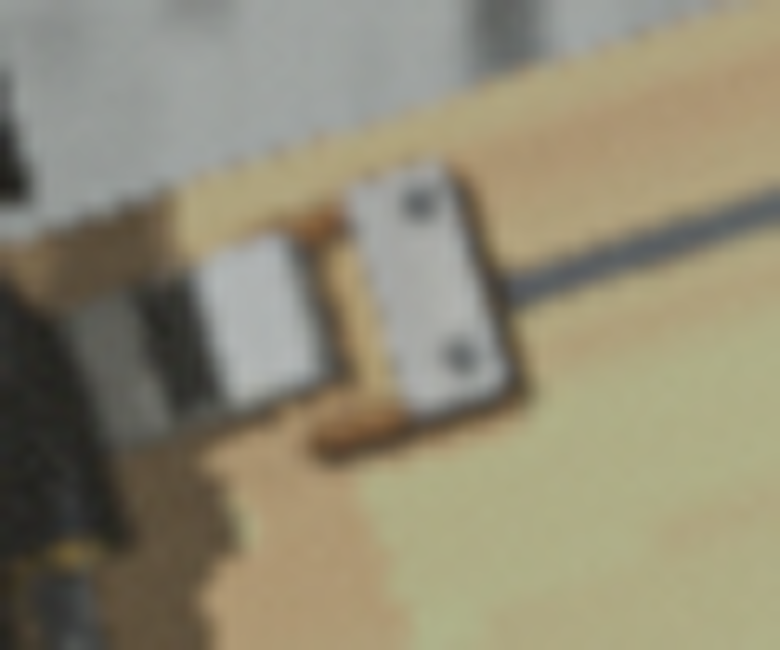

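```bash
python3 -m jog '[[[-1,3,0],0],[[0,0,0],0]]'; python3 st.py
```

```text
time: 16.25
eef_pos: [0.51, 0.1224, 0.2191]
tool_rot: [[0.959, 0.281, 0.039], [0.282, -0.959, -0.014], [0.034, 0.024, -0.999]]
force: [1.4, -6.0, 1.6]
finger_gap: 0.02
t 16.25 tip [517.54 119.82  29.31] yaw 16.4 F [ 1.36 -5.97  1.57] gap 0.02000555590188041
tray xy 42.82 22.07 z [ 0.0395 -0.0137 -0.9991]
F tray -0.39 -6.11 1.57
```

```bash
python3 -m jog '[[[0,0.5,-3],0],[[0,0,0],0]]'; python3 st.py;python3 -m jog '[[[0,0.5,-3],0],[[0,0,0],0]]'; python3 st.py;  python3 - <<'E'
from bench import env
from h import *
c=env.capture("side");np.savez("s14.npz",**c);crop(c,280,290,380,380,7,"pics/s14.png")
c=env.capture("top");np.savez("t14.npz",**c);crop(c,180,245,240,295,13,"pics/t14z.png")
E
python3 tilt.py s14.npz
```

```text
time: 16.5
eef_pos: [0.5104, 0.1222, 0.2169]
tool_rot: [[0.959, 0.282, 0.04], [0.283, -0.959, -0.015], [0.034, 0.026, -0.999]]
force: [1.2, -4.9, 1.3]
finger_gap: 0.0196
t 16.5 tip [517.96 119.3   27.06] yaw 16.42 F [ 1.21 -4.93  1.34] gap 0.01958142066756482
tray xy 43.08 21.45 z [ 0.0396 -0.0155 -0.9991]
F tray -0.24 -5.07 1.34
time: 16.75
eef_pos: [0.5107, 0.1222, 0.2145]
tool_rot: [[0.959, 0.282, 0.039], [0.283, -0.959, -0.017], [0.033, 0.027, -0.999]]
force: [-0.2, -4.5, 1.6]
finger_gap: 0.0192
t 16.75 tip [518.08 119.05  24.66] yaw 16.44 F [-0.22 -4.49  1.65] gap 0.019189538108845654
tray xy 43.12 21.18 z [ 0.0391 -0.0167 -0.9991]
F tray -1.49 -4.25 1.65
-45 7 [26.4 27.6 29.2]
-27 20 [37.4 39.4 40.2]
-21 22 [37.3 38.8 40.2]
-15 21 [35.1 37.9 39.9]
-9 23 [33.8 36.5 38.8]
-3 24 [33.  35.  37.7]
3 24 [32.4 34.4 36.5]
9 23 [29.9 32.5 34.4]
15 22 [30.1 32.6 34.8]
21 20 [29.7 31.9 33.4]
27 29 [28.8 30.2 32.1]
33 27 [27.8 29.1 30.6]
39 26 [25.8 28.  30. ]
45 29 [25.2 26.8 29.1]
51 26 [23.1 25.6 27.5]
57 26 [22.5 24.8 26.7]
63 22 [21.5 23.4 25.1]
69 27 [20.2 21.7 24.4]
75 17 [21.2 22.2 24.1]
81 23 [20.7 22.7 24.7]
```

View pics/s14.png

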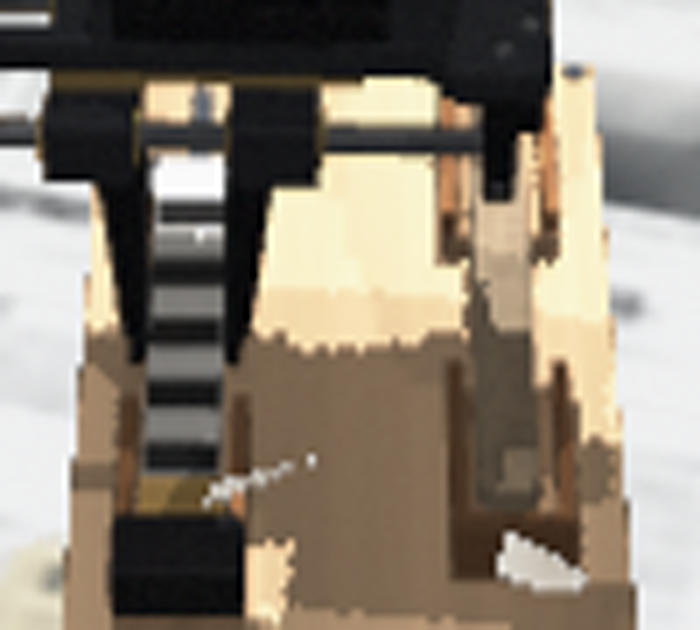

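View pics/t14z.png

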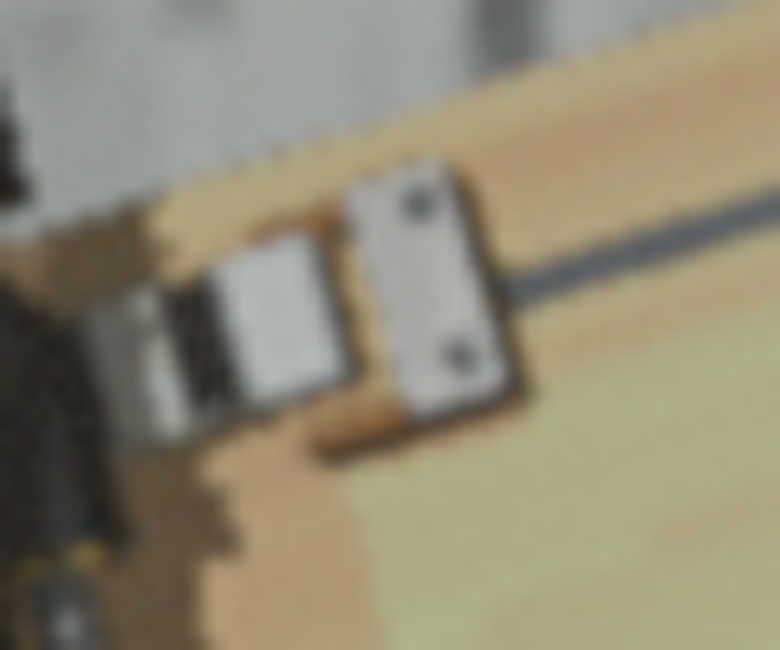

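```bash
python3 -m jog '[[[0,0.5,-3],0],[[0,0,0],0]]'; python3 st.py;python3 -m jog '[[[0,0.5,-3],0],[[0,0,0],0]]'; python3 st.py;  python3 - <<'E'
from bench import env
from h import *
c=env.capture("side");np.savez("s15.npz",**c);crop(c,280,290,380,380,7,"pics/s15.png")
c=env.capture("top");np.savez("t15.npz",**c);crop(c,180,245,240,295,13,"pics/t15z.png")
E
python3 tilt.py s15.npz
```

```text
time: 17.1
eef_pos: [0.5108, 0.1224, 0.2119]
tool_rot: [[0.959, 0.282, 0.039], [0.283, -0.959, -0.018], [0.032, 0.028, -0.999]]
force: [1.4, -3.2, 0.9]
finger_gap: 0.02
t 17.1 tip [518.18 119.07  22.06] yaw 16.46 F [ 1.36 -3.19  0.88] gap 0.01999006791084655
tray xy 43.22 21.17 z [ 0.039  -0.0177 -0.9991]
F tray 0.4 -3.45 0.88
time: 17.35
eef_pos: [0.5109, 0.1227, 0.2092]
tool_rot: [[0.958, 0.283, 0.039], [0.283, -0.959, -0.018], [0.032, 0.029, -0.999]]
force: [1.0, -4.4, 1.4]
finger_gap: 0.0196
t 17.35 tip [518.21 119.25  19.33] yaw 16.47 F [ 0.97 -4.43  1.39] gap 0.019591958262369147
tray xy 43.3 21.33 z [ 0.0387 -0.0183 -0.9991]
F tray -0.33 -4.52 1.39
-39 11 [25.7 26.8 27.4]
-33 8 [28.9 29.9 30.4]
-27 17 [29.5 30.9 31.6]
-21 18 [27.9 29.6 31.8]
-15 22 [27.1 29.5 31.3]
-9 19 [26.4 28.9 30.9]
-3 25 [26.2 28.3 30.3]
3 22 [24.4 26.9 29.1]
9 19 [26.2 27.  29.8]
15 18 [25.3 26.8 27.9]
21 25 [23.7 25.8 28.3]
27 22 [23.4 25.1 26.8]
33 20 [22.6 24.4 27.1]
39 25 [22.8 24.3 25.6]
45 26 [22.5 23.5 26. ]
51 22 [21.6 23.5 24.9]
57 23 [21.2 22.8 24.4]
63 22 [20.9 22.8 24.5]
69 24 [19.9 21.6 24.9]
75 16 [21.8 22.4 23.5]
81 18 [21.9 23.2 25. ]
```

View pics/s15.png

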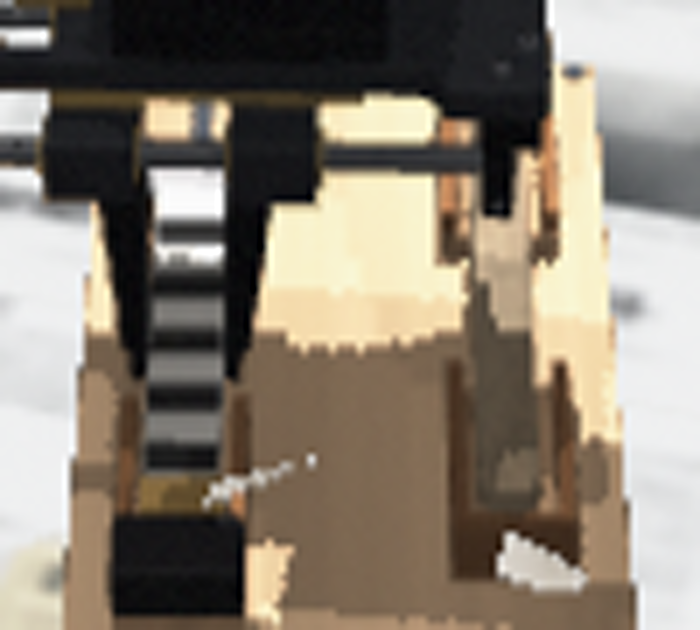

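View pics/t15z.png

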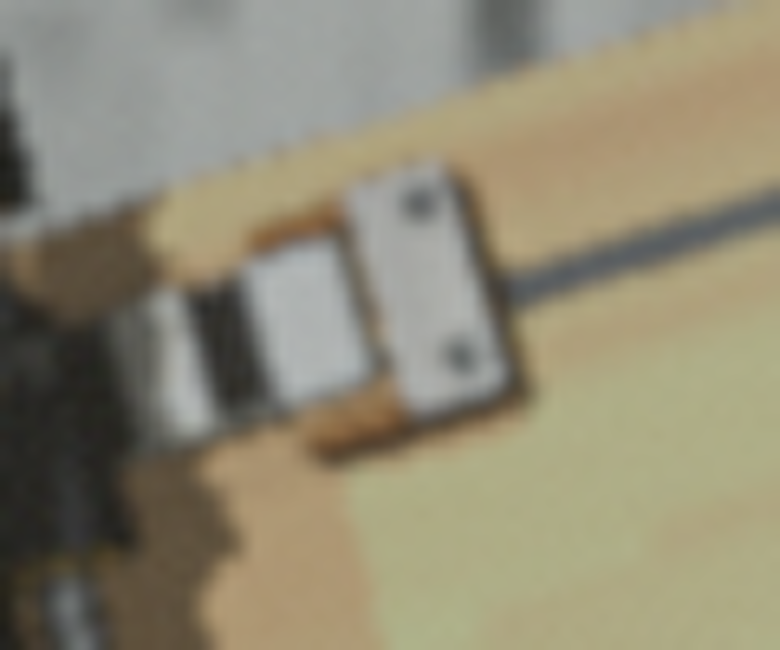

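```bash
python3 -m jog '[[[-0.5,2,0],0],[[0,0.5,-2],0],[[0,0,0],0]]'; python3 st.py;  python3 - <<'E'
from bench import env
from h import *
c=env.capture("side");np.savez("s16.npz",**c);crop(c,280,290,380,380,7,"pics/s16.png")
c=env.capture("top");np.savez("t16.npz",**c);crop(c,180,245,240,295,13,"pics/t16z.png")
E
python3 tilt.py s16.npz
```

```text
time: 17.82
eef_pos: [0.5106, 0.1244, 0.2076]
tool_rot: [[0.958, 0.284, 0.039], [0.285, -0.958, -0.022], [0.031, 0.032, -0.999]]
force: [-0.3, -3.7, 1.4]
finger_gap: 0.0199
t 17.825 tip [518.07 120.28  17.78] yaw 16.55 F [-0.3  -3.73  1.43] gap 0.019935225545269483
tray xy 43.46 22.36 z [ 0.0393 -0.0217 -0.999 ]
F tray -1.35 -3.49 1.43
-39 11 [23.3 25.7 26.6]
-33 13 [25.  26.6 28.9]
-27 15 [24.9 27.3 29.3]
-21 16 [26.1 27.7 28.7]
-15 22 [24.8 26.8 29.3]
-9 18 [24.5 26.5 28.6]
-3 24 [24.1 26.3 28.1]
3 19 [23.9 25.6 28.6]
9 20 [24.3 26.1 27.2]
15 22 [23.2 25.3 26.8]
21 22 [23.3 24.9 26.1]
27 19 [21.8 24.1 25.4]
33 25 [21.9 23.8 26. ]
39 26 [21.9 23.5 25.4]
45 21 [20.9 22.7 25.5]
51 26 [20.6 22.8 24.6]
57 18 [21.6 23.3 24.5]
63 25 [19.7 22.6 23.9]
69 24 [20.3 21.4 23.8]
75 14 [21.8 23.3 24.3]
81 20 [21.3 23.6 25.5]
```

View pics/t16z.png

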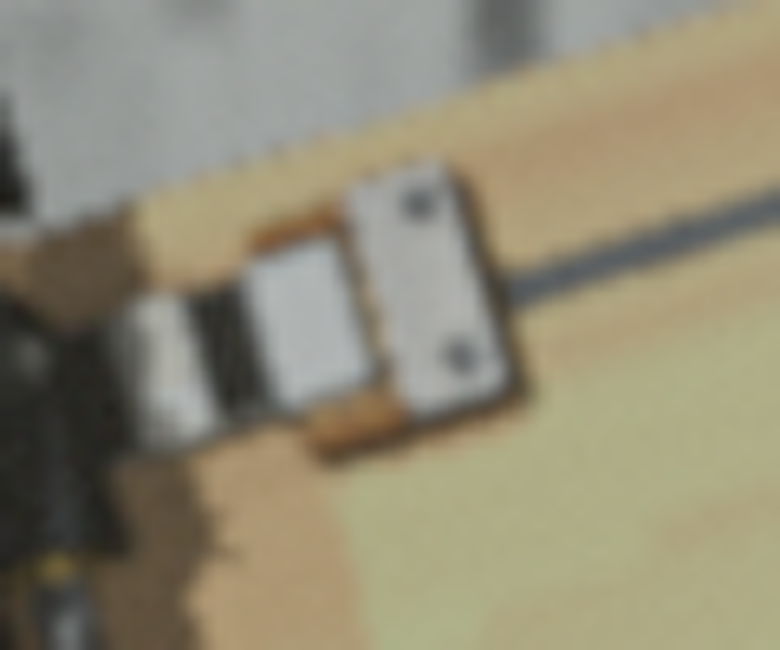

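```bash
python3 -m jog '[[[-0.3,1,-2],0],[[0,0.5,-1],0],[[0,0.3,0],0]]'; python3 st.py;  python3 - <<'E'
from bench import env
from h import *
c=env.capture("side");np.savez("s17.npz",**c);crop(c,280,290,380,380,7,"pics/s17.png")
c=env.capture("top");np.savez("t17.npz",**c);crop(c,180,245,240,295,13,"pics/t17z.png")
E
python3 tilt.py s17.npz
```

```text
time: 18.3
eef_pos: [0.5105, 0.1256, 0.2051]
tool_rot: [[0.958, 0.285, 0.04], [0.286, -0.958, -0.025], [0.031, 0.035, -0.999]]
force: [0.5, -5.3, 1.8]
finger_gap: 0.0196
t 18.3 tip [518.06 120.89  15.34] yaw 16.64 F [ 0.46 -5.34  1.84] gap 0.019553107028484132
tray xy 43.63 22.95 z [ 0.0396 -0.0247 -0.9989]
F tray -1.07 -5.25 1.84
-39 10 [16.3 18.9 22.8]
-33 11 [21.8 25.  27. ]
-27 17 [21.1 22.9 25.5]
-21 14 [22.1 23.4 25. ]
-15 18 [21.2 22.9 25. ]
-9 20 [20.6 22.9 24.5]
-3 15 [22.  23.4 24.6]
3 26 [21.2 23.1 25.3]
9 18 [20.6 22.2 24.2]
15 20 [21.1 23.  24.9]
21 21 [21.6 22.8 23.7]
27 19 [20.6 22.3 24. ]
33 23 [20.3 22.2 24.2]
39 22 [20.5 22.4 24. ]
45 22 [20.5 22.3 24.2]
51 20 [20.2 22.3 23.8]
57 27 [20.  21.7 24.1]
63 15 [20.3 22.5 23.5]
69 20 [19.8 22.2 24.2]
75 20 [21.6 22.4 23.9]
81 23 [22.4 23.4 24.4]
```

View pics/t17z.png

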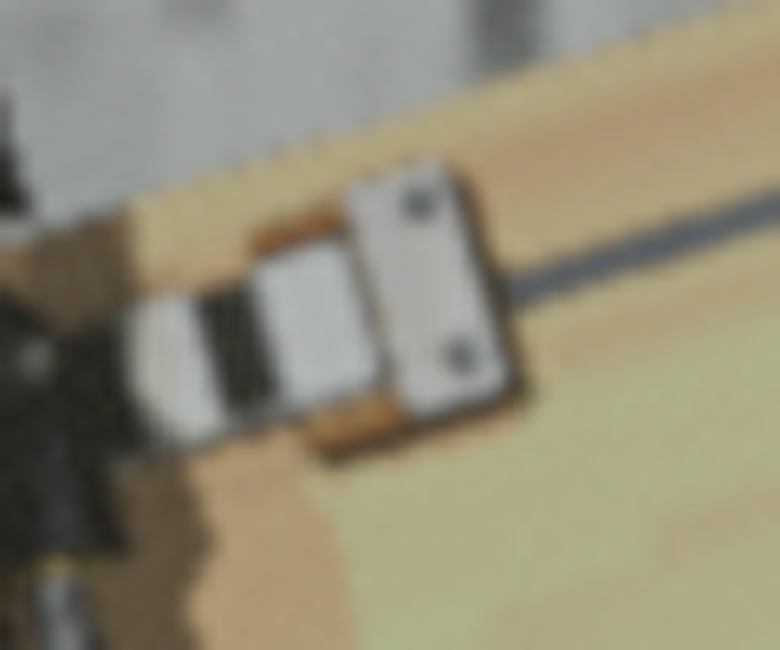

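View pics/s17.png

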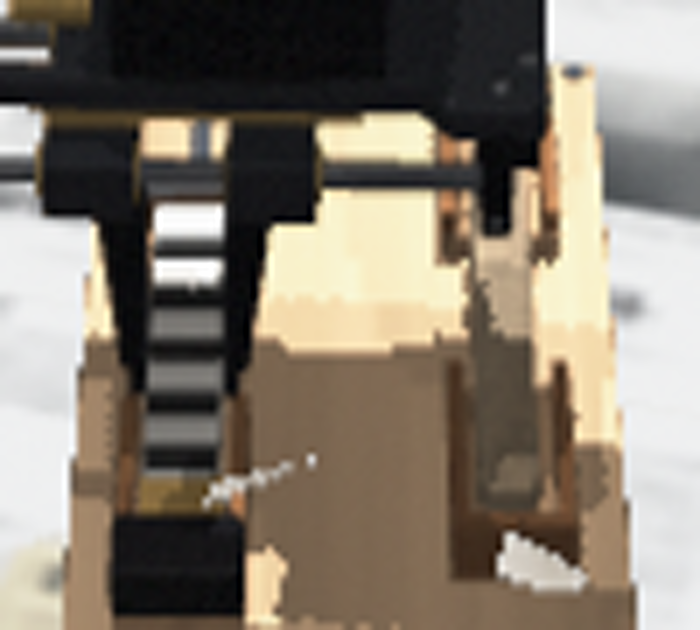

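```bash
python3 -m jog '[[[0,0.5,-1.5],0],[[0,0,0],0]]'; python3 st.py; python3 -m jog '[[[1,-3,0],0],[[0,0,0],0]]'; python3 st.py; python3 -m jog '[[[0.5,-2.5,0],0],[[0,0,0],0]]'; python3 st.py;  python3 - <<'E'
from bench import env
from h import *
c=env.capture("side");np.savez("s18.npz",**c);crop(c,280,290,380,380,7,"pics/s18.png")
c=env.capture("top");np.savez("t18.npz",**c);crop(c,180,245,240,295,13,"pics/t18z.png")
E
python3 tilt.py s18.npz
```

```text
time: 18.65
eef_pos: [0.5107, 0.1259, 0.2045]
tool_rot: [[0.958, 0.286, 0.039], [0.287, -0.958, -0.026], [0.03, 0.036, -0.999]]
force: [0.9, -4.7, 2.4]
finger_gap: 0.0197
t 18.65 tip [518.09 120.97  14.7 ] yaw 16.66 F [ 0.89 -4.69  2.37] gap 0.01968259026745031
tray xy 43.67 23.01 z [ 0.0389 -0.0259 -0.9989]
F tray -0.48 -4.75 2.37
time: 18.9
eef_pos: [0.5117, 0.1228, 0.2045]
tool_rot: [[0.958, 0.286, 0.039], [0.287, -0.958, -0.026], [0.03, 0.036, -0.999]]
force: [1.5, -6.1, 2.0]
finger_gap: 0.0196
t 18.9 tip [519.05 117.84  14.67] yaw 16.68 F [ 1.52 -6.14  2.03] gap 0.019614264706593245
tray xy 43.71 19.74 z [ 0.0388 -0.0259 -0.9989]
F tray -0.29 -6.32 2.03
time: 19.15
eef_pos: [0.5123, 0.1202, 0.2044]
tool_rot: [[0.958, 0.285, 0.039], [0.287, -0.958, -0.025], [0.03, 0.036, -0.999]]
force: [0.7, -5.1, 1.8]
finger_gap: 0.0197
t 19.15 tip [519.7  115.36  14.64] yaw 16.66 F [ 0.72 -5.06  1.8 ] gap 0.019657085000600382
tray xy 43.63 17.18 z [ 0.0391 -0.0254 -0.9989]
F tray -0.75 -5.05 1.8
-39 7 [20.5 25.6 27.4]
-33 34 [20.8 24.6 28.3]
-27 15 [20.7 21.4 23.5]
-21 16 [20.5 21.8 23.9]
-15 18 [20.2 21.9 23.7]
-9 18 [19.8 21.9 23.1]
-3 22 [19.6 21.8 23.3]
3 15 [19.5 22.3 23.2]
9 20 [20.3 22.1 24.5]
15 17 [21.2 22.3 24.5]
21 21 [20.5 21.1 23.7]
27 21 [20.5 21.5 23.6]
33 22 [20.3 22.  24.1]
39 23 [19.9 21.5 22.7]
45 23 [20.2 21.2 23.2]
51 23 [19.3 21.6 24.3]
57 20 [19.  21.5 23. ]
63 21 [20.5 22.  23.4]
69 17 [21.2 22.4 23.8]
75 26 [20.3 23.3 24.9]
81 27 [17.4 21.5 23.5]
```

View pics/t18z.png

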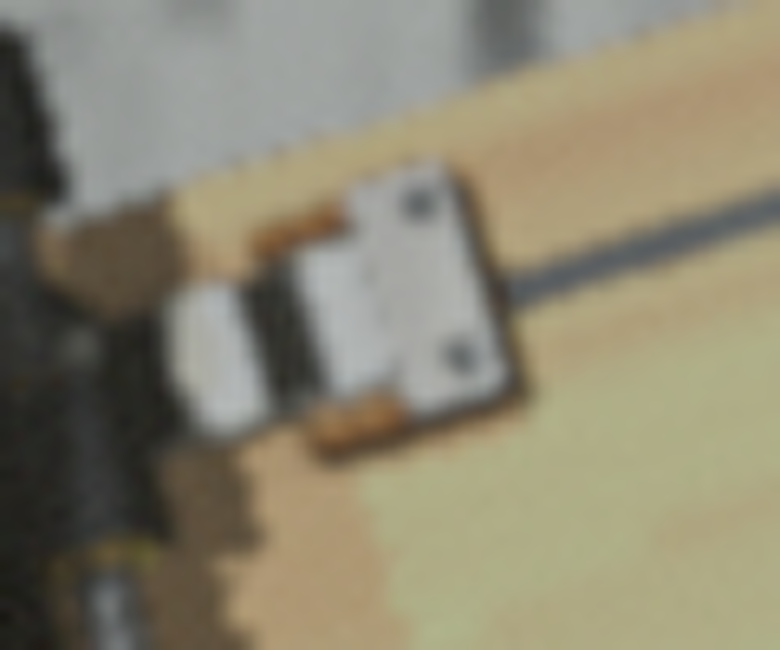

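View pics/s18.png

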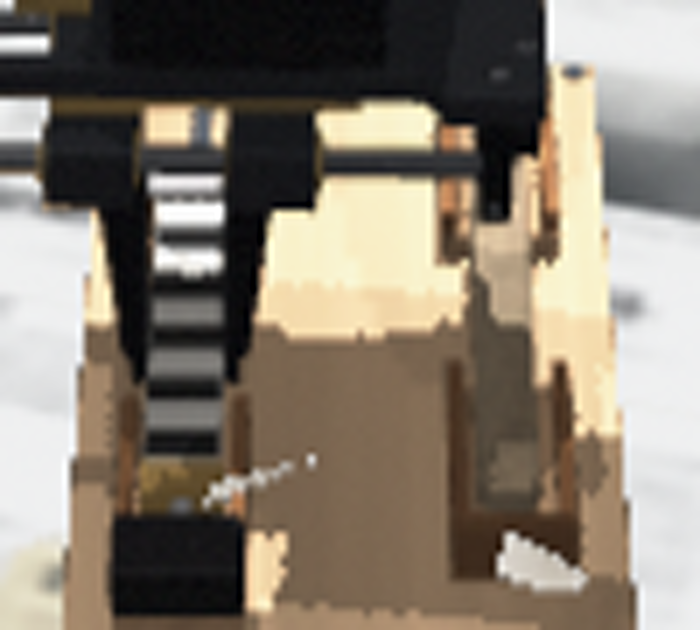

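```bash
python3 -m jog '[[[1,-3.5,0],0],[[0,0,0],0]]'; python3 st.py; python3 -m jog '[[[0.5,-1.5,0],0],[[0,0,0],0]]'; python3 st.py
```

```text
time: 19.5
eef_pos: [0.5132, 0.1172, 0.2044]
tool_rot: [[0.958, 0.285, 0.039], [0.286, -0.958, -0.023], [0.03, 0.033, -0.999]]
force: [1.8, -2.8, 1.2]
finger_gap: 0.0196
t 19.5 tip [520.48 112.77  14.63] yaw 16.63 F [ 1.82 -2.84  1.2 ] gap 0.019638550361105206
tray xy 43.64 14.48 z [ 0.0385 -0.0233 -0.999 ]
F tray 0.94 -3.24 1.2
time: 19.75
eef_pos: [0.5134, 0.1166, 0.2045]
tool_rot: [[0.958, 0.285, 0.037], [0.285, -0.958, -0.02], [0.03, 0.03, -0.999]]
force: [-0.5, -3.5, 2.1]
finger_gap: 0.0201
t 19.75 tip [520.5  112.77  14.65] yaw 16.59 F [-0.51 -3.48  2.12] gap 0.020102026059400934
tray xy 43.65 14.47 z [ 0.0375 -0.0203 -0.9991]
F tray -1.48 -3.19 2.12
```

```bash
python3 -m jog '[[[0,0,0],0],[[0,0,0],0],[[0,0,0],0]]' -0.2; python3 st.py;  python3 -m jog '[[[0,0,30],0],[[0,0,40],0],[[0,-40,30],0],[[0,-60,0],0],[[0,-60,0],0],[[0,-60,0],0],[[0,-40,0],0]]'; python3 st.py; python3 - <<'E'
from bench import env
from h import *
c=env.capture("side");np.savez("s19.npz",**c);crop(c,270,280,430,400,5,"pics/s19.png")
c=env.capture("top");np.savez("t19.npz",**c);crop(c,115,225,295,385,4.4,"pics/t19.png")
E
python3 tilt.py s19.npz
```

```text
time: 20.12
eef_pos: [0.5128, 0.1165, 0.2033]
tool_rot: [[0.958, 0.285, 0.036], [0.286, -0.958, -0.021], [0.029, 0.03, -0.999]]
force: [0.6, 0.3, -0.6]
finger_gap: 0.0373
t 20.125 tip [519.63 112.6   13.5 ] yaw 16.6 F [ 0.63  0.33 -0.58] gap 0.03726713919340796
tray xy 42.78 14.55 z [ 0.0361 -0.0207 -0.9991]
F tray 0.7 0.14 -0.58
time: 21.0
eef_pos: [0.511, -0.1488, 0.3064]
tool_rot: [[0.956, 0.291, 0.038], [0.292, -0.956, -0.023], [0.029, 0.033, -0.999]]
force: [0.6, -0.9, -1.8]
finger_gap: 0.0381
t 21.0 tip [ 518.13 -153.08  116.55] yaw 16.98 F [ 0.63 -0.93 -1.77] gap 0.03813263413397764
tray xy -34.13 -239.76 z [ 0.0377 -0.0228 -0.999 ]
F tray 0.34 -1.07 -1.77
-45 16 [25.9 26.7 28.9]
-39 20 [25.  26.7 28.2]
-33 34 [20.5 24.3 28.8]
-27 17 [20.7 22.2 23.4]
-21 25 [19.3 22.  23.7]
-15 22 [ 3.1 21.1 23.1]
-9 18 [19.9 21.9 23.4]
-3 23 [19.7 22.  24.1]
3 21 [19.6 21.3 23.1]
9 20 [20.  21.4 24.2]
15 20 [20.3 22.4 23.7]
21 17 [20.7 22.4 23.3]
27 22 [20.8 22.1 24.2]
33 23 [20.4 21.5 23.3]
39 19 [19.8 22.  24.4]
45 25 [19.8 21.6 23.8]
51 22 [20.9 21.6 23.1]
57 19 [20.  22.  23.1]
63 18 [20.4 23.  23.7]
69 22 [21.1 23.  24.9]
75 28 [17.6 22.  24.5]
81 21 [16.3 21.3 24. ]
```

View pics/t19.png

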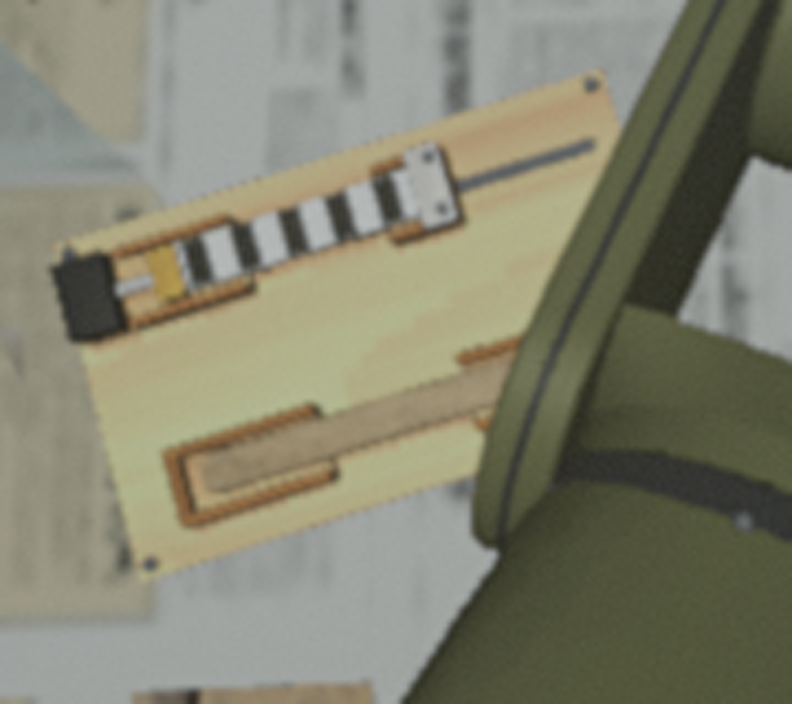

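View pics/s19.png

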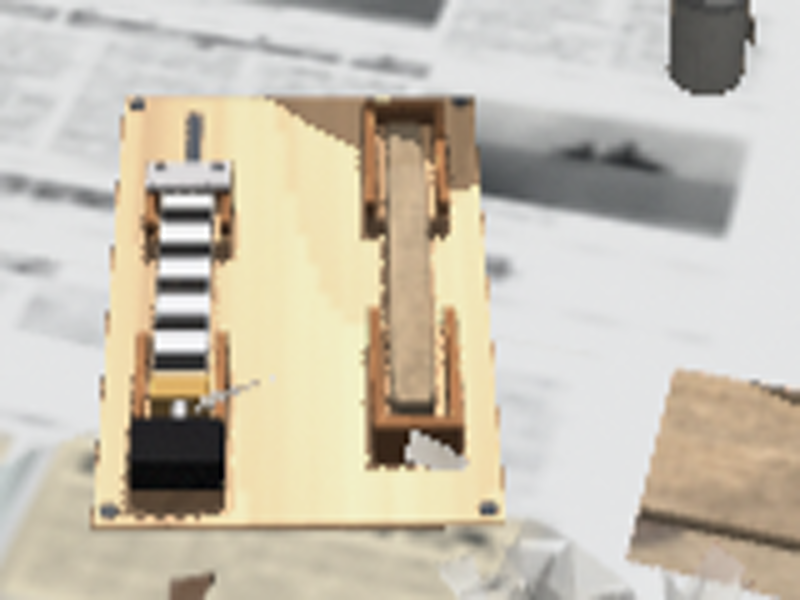

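```bash
python3 - <<'E'
import sys;sys.argv=["x","s19.npz"]
from h import *
c=load("t19.npz");c0=load("t4.npz")
M=np.array([482.75,86.5]);a=np.radians(16.5)
def loc(u,v,z):
    d=p2w(c,115+(u-1.7)/4.4,225+(v-1.7)/4.4,z)[:2]*1e3-M;return (d@[np.cos(a),np.sin(a)]).round(1),(d@[-np.sin(a),np.cos(a)]).round(1)
print("plunger face now",loc(178,243,.024),loc(189,295,.024),"rest",loc(193,243,.024),loc(202,293,.024))
for f,X0 in(("s19.npz",-42),("t4.npz",-42)):
    cc=load(f);P=cloud(cc).reshape(-1,3)*1e3;d=P[:,:2]-M
    X=d@[np.cos(a),np.sin(a)];Y=d@[-np.sin(a),np.cos(a)];Z=P[:,2]
    print(f,[(y,np.median(Z[(abs(X-X0-1)<4)&(abs(Y-y)<8)&(Z<40)]).round(1)) for y in range(-70,80,20)])
t=load("t19.npz")["pixels"].astype(int);t0=load("top0.npz")["pixels"].astype(int)
for n,(x0,y0,x1,y1) in dict(stone=(210,115,260,170),sherd=(265,145,305,180),can=(285,350,315,382),lens=(435,245,520,300),can2=(485,315,520,345)).items():
    print(n,abs(t-t0)[y0:y1,x0:x1].mean().round(2),abs(t-t0)[y0:y1,x0:x1].max())
E
```

```text
plunger face now (np.float64(52.4), np.float64(63.9)) (np.float64(30.7), np.float64(65.0)) rest (np.float64(50.5), np.float64(58.1)) (np.float64(29.8), np.float64(59.8))
s19.npz [(-70, np.float64(17.7)), (-50, np.float64(20.4)), (-30, np.float64(20.9)), (-10, np.float64(22.0)), (10, np.float64(21.7)), (30, np.float64(21.9)), (50, np.float64(22.4)), (70, np.float64(21.3))]
t4.npz [(-70, np.float64(18.3)), (-50, np.float64(21.7)), (-30, np.float64(21.8)), (-10, np.float64(22.3)), (10, np.float64(23.2)), (30, np.float64(22.5)), (50, np.float64(23.5)), (70, np.float64(23.0))]
stone 12.46 19
sherd 11.24 19
can 66.07 94
lens 14.19 19
can2 13.99 19
```

```bash
python3 - <<'E'
from h import *
for f in("top0.npz","side0.npz"):
    P=cloud(load(f)).reshape(-1,3)*1e3;a=np.radians(68-90);d=P[:,:2]-[447.5,-206]
    X=d@[np.cos(a),np.sin(a)];Y=d@[-np.sin(a),np.cos(a)];Z=P[:,2]
    print(f,[(y,np.median(Z[(abs(X)<4)&(abs(Y-y)<4)&(Z<40)]).round(1)) for y in range(-80,81,10)])
M=np.array([482.75,86.5]);a=np.radians(16.5)
for f in("s19.npz","t4.npz"):
    P=cloud(load(f)).reshape(-1,3)*1e3;d=P[:,:2]-M
    X=d@[np.cos(a),np.sin(a)]+41;Y=d@[-np.sin(a),np.cos(a)]+4.5;Z=P[:,2]
    print(f,[(y,np.median(Z[(abs(X)<4)&(abs(Y-y)<4)&(Z<40)]).round(1)) for y in range(-80,81,10)])
E
```

```text
top0.npz [(-80, np.float64(2.5)), (-70, np.float64(3.6)), (-60, np.float64(5.3)), (-50, np.float64(6.7)), (-40, np.float64(7.5)), (-30, np.float64(8.5)), (-20, np.float64(8.5)), (-10, np.float64(8.1)), (0, np.float64(8.3)), (10, np.float64(7.8)), (20, np.float64(8.6)), (30, np.float64(8.4)), (40, np.float64(8.7)), (50, np.float64(7.9)), (60, np.float64(8.7)), (70, np.float64(8.6)), (80, np.float64(5.0))]
side0.npz [(-80, np.float64(1.6)), (-70, np.float64(4.1)), (-60, np.float64(4.4)), (-50, np.float64(6.1)), (-40, np.float64(7.8)), (-30, np.float64(8.3)), (-20, np.float64(8.3)), (-10, np.float64(8.1)), (0, np.float64(7.4)), (10, np.float64(7.0)), (20, np.float64(7.9)), (30, np.float64(7.5)), (40, np.float64(7.4)), (50, np.float64(8.2)), (60, np.float64(8.0)), (70, np.float64(7.5)), (80, np.float64(3.8))]
s19.npz [(-80, np.float64(17.5)), (-70, np.float64(17.2)), (-60, np.float64(18.7)), (-50, np.float64(19.8)), (-40, np.float64(20.4)), (-30, np.float64(21.0)), (-20, np.float64(20.6)), (-10, np.float64(22.1)), (0, np.float64(22.6)), (10, np.float64(22.0)), (20, np.float64(21.4)), (30, np.float64(22.0)), (40, np.float64(21.6)), (50, np.float64(22.4)), (60, np.float64(22.0)), (70, np.float64(21.6)), (80, np.float64(20.1))]
t4.npz [(-80, np.float64(19.0)), (-70, np.float64(17.7)), (-60, np.float64(19.5)), (-50, np.float64(20.4)), (-40, np.float64(22.1)), (-30, np.float64(22.3)), (-20, np.float64(21.7)), (-10, np.float64(22.1)), (0, np.float64(22.3)), (10, np.float64(23.3)), (20, np.float64(22.9)), (30, np.float64(22.5)), (40, np.float64(22.9)), (50, np.float64(22.7)), (60, np.float64(23.6)), (70, np.float64(23.0)), (80, np.float64(22.7))]
```

```bash
python3 - <<'E'
from h import *
M=np.array([482.75,86.5]);a=np.radians(16.5)
for f0,f1 in(("s4.npz","s19.npz"),("t4.npz","t19.npz")):
    out=[]
    for f in(f0,f1):
        c=load(f);h=cv2.cvtColor(c["pixels"],cv2.COLOR_RGB2HSV)
        ctr=w2p(c,[[M[0]/1e3+.042*np.cos(a)-.066*np.sin(a),M[1]/1e3+.042*np.sin(a)+.066*np.cos(a),.024]])[0]
        x0,y0=(ctr-14).astype(int);sub=h[y0:y0+28,x0:x0+28]
        m=(sub[...,1]>135)&(sub[...,0]>16)&(sub[...,0]<30)&(sub[...,2]>110)
        n,l,s,_=cv2.connectedComponentsWithStats(m.astype(np.uint8));i=1+s[1:,4].argmax();v,u=np.nonzero(l==i)
        W=np.array([p2w(c,x+x0,y+y0,.024)[:2]*1e3-M for x,y in zip(u,v)]);Y=W@[-np.sin(a),np.cos(a)]
        out.append(Y);print(f,len(u),Y.min().round(1),np.median(Y).round(1),Y.mean().round(1),Y.max().round(1))
# hood gap & bar in top
c=load("s19.npz");crop(c,290,305,325,375,8,"pics/s19z.png")
c=load("s4.npz");crop(c,290,305,325,375,8,"pics/s4z.png")
i=np.hstack([cv2.imread("pics/s4z.png"),cv2.imread("pics/s19z.png")]);cv2.imwrite("pics/cmp.png",i)
E
```

```text
s4.npz 27 66.6 71.7 70.9 74.3
s19.npz 5 79.2 79.2 79.2 79.2
t4.npz 31 60.9 66.4 65.7 69.7
t19.npz 43 68.1 71.9 71.8 75.8
```

View pics/cmp.png

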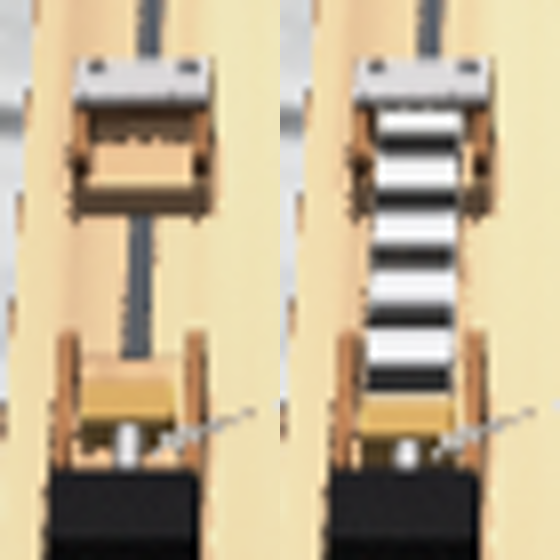

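```bash
python3 - <<'E'
from h import *
M=np.array([482.75,86.5]);a=np.radians(16.5)
def prof(f,O,ang,z,ys,w=5):
    c=load(f);g=cv2.cvtColor(c["pixels"],cv2.COLOR_RGB2GRAY).astype(np.float32);r=np.zeros(len(ys))
    ax=np.radians(ang)
    for x in np.linspace(-w,w,9):
        P=np.array([[ (O[0]+x*np.cos(ax)-y*np.sin(ax))/1e3,(O[1]+x*np.sin(ax)+y*np.cos(ax))/1e3,z] for y in ys])
        q=w2p(c,P).astype(np.float32);r+=cv2.remap(g,q[:,0].reshape(1,-1),q[:,1].reshape(1,-1),cv2.INTER_LINEAR)[0]
    return r/9
def edges(ys,r,th=None):
    d=np.gradient(cv2.GaussianBlur(r.reshape(1,-1),(0,0),2)[0]);o=[]
    for i in range(2,len(d)-2):
        if abs(d[i])>abs(d[i-1]) and abs(d[i])>=abs(d[i+1]) and abs(d[i])>2.: o.append((ys[i].round(1),d[i].round(1)))
    return o
ys=np.arange(-65,66,.5)
print("table top",edges(ys,prof("top0.npz",(607.5,-256.3),111.6-90,.008,ys)))
ys=np.arange(-50,100,.5)
O=(M[0]+42*np.cos(a),M[1]+42*np.sin(a))
print("loaded top",edges(ys,prof("t19.npz",O,16.5,.022,ys)))
print("loaded side",edges(ys,prof("s19.npz",O,16.5,.022,ys)))
print("empty  top",edges(ys,prof("t4.npz",O,16.5,.024,ys)))
E
```

```text
table top [(np.float64(-52.0), np.float64(2.9)), (np.float64(-39.0), np.float64(-12.1)), (np.float64(-30.5), np.float64(12.5)), (np.float64(-19.5), np.float64(-12.0)), (np.float64(-11.0), np.float64(12.2)), (np.float64(1.0), np.float64(-11.1)), (np.float64(9.5), np.float64(11.9)), (np.float64(21.0), np.float64(-12.0)), (np.float64(29.5), np.float64(12.4)), (np.float64(41.0), np.float64(-11.8)), (np.float64(49.0), np.float64(10.2)), (np.float64(53.5), np.float64(-5.1))]
loaded top [(np.float64(-46.0), np.float64(11.6)), (np.float64(-25.5), np.float64(-12.7)), (np.float64(-17.0), np.float64(13.2)), (np.float64(-5.5), np.float64(-12.9)), (np.float64(3.0), np.float64(13.4)), (np.float64(14.5), np.float64(-12.7)), (np.float64(23.0), np.float64(13.3)), (np.float64(34.5), np.float64(-12.9)), (np.float64(43.0), np.float64(13.4)), (np.float64(54.5), np.float64(-13.1)), (np.float64(62.5), np.float64(11.2)), (np.float64(93.0), np.float64(-10.1))]
loaded side [(np.float64(-39.0), np.float64(-11.1)), (np.float64(-33.0), np.float64(17.3)), (np.float64(-25.0), np.float64(-16.5)), (np.float64(-16.5), np.float64(15.9)), (np.float64(-5.0), np.float64(-17.0)), (np.float64(3.0), np.float64(16.1)), (np.float64(14.5), np.float64(-16.9)), (np.float64(23.5), np.float64(18.1)), (np.float64(34.5), np.float64(-16.5)), (np.float64(42.5), np.float64(24.0)), (np.float64(54.5), np.float64(-18.6)), (np.float64(63.5), np.float64(21.2)), (np.float64(76.0), np.float64(-10.6)), (np.float64(81.0), np.float64(3.5)), (np.float64(86.5), np.float64(-10.2))]
empty  top [(np.float64(-46.5), np.float64(11.7)), (np.float64(-19.5), np.float64(-3.4)), (np.float64(37.0), np.float64(-4.9)), (np.float64(41.0), np.float64(7.7)), (np.float64(58.0), np.float64(-7.5)), (np.float64(61.5), np.float64(6.3)), (np.float64(92.0), np.float64(-10.4))]
```

```bash
python3 -m jog '[[[0,60,0],0],[[0,60,0],0],[[0,60,0],0],[[0,60,0],0],[[0,24,-25],0],[[0,0,-35],0],[[0,0,0],0]]'; python3 st.py
```

```text
time: 21.98
eef_pos: [0.5079, 0.1257, 0.2454]
tool_rot: [[0.957, 0.287, 0.039], [0.288, -0.957, -0.021], [0.032, 0.031, -0.999]]
force: [-0.2, -0.2, -0.2]
finger_gap: 0.0382
t 21.975 tip [515.34 121.73  55.63] yaw 16.76 F [-0.24 -0.24 -0.24] gap 0.03820881560972332
tray xy 41.25 24.52 z [ 0.0393 -0.0211 -0.999 ]
F tray -0.3 -0.16 -0.24
```

```bash
python3 -m jog '[[[5,-10,-15],-0.004],[[0,0,-20],0],[[0,0,0],0]]'; python3 st.py
```

```text
time: 22.35
eef_pos: [0.5146, 0.1144, 0.212]
tool_rot: [[0.958, 0.282, 0.044], [0.283, -0.959, -0.021], [0.036, 0.033, -0.999]]
force: [-0.3, -0.3, -0.3]
finger_gap: 0.038
t 22.35 tip [523.03 110.38  22.21] yaw 16.46 F [-0.31 -0.29 -0.34] gap 0.038045136326380805
tray xy 45.4 11.45 z [ 0.0441 -0.021  -0.9988]
F tray -0.38 -0.19 -0.34
```

```bash
python3 -m jog '[[[-3,1,-4],0],[[0,0,-3],0],[[0,0,0],0]]'; python3 st.py;  python3 -m jog '[[[0,0,0],0],[[0,0,0],0],[[0,0,0],0],[[0,0,0],0]]' -1 15; python3 st.py
```

```text
time: 22.72
eef_pos: [0.5128, 0.1145, 0.2071]
tool_rot: [[0.959, 0.28, 0.048], [0.281, -0.959, -0.021], [0.04, 0.033, -0.999]]
force: [0.3, -0.9, 0.1]
finger_gap: 0.0382
t 22.725 tip [521.99 110.57  17.35] yaw 16.36 F [ 0.29 -0.89  0.11] gap 0.03818009366002541
tray xy 44.47 11.94 z [ 0.0482 -0.0206 -0.9986]
F tray 0.02 -0.94 0.11
time: 23.22
eef_pos: [0.5127, 0.1145, 0.2076]
tool_rot: [[0.958, 0.281, 0.048], [0.282, -0.959, -0.021], [0.04, 0.034, -0.999]]
force: [0.3, -0.2, 0.4]
finger_gap: 0.0197
t 23.225 tip [521.7  110.45  17.87] yaw 16.42 F [ 0.26 -0.24  0.44] gap 0.01968440991723069
tray xy 44.15 11.9 z [ 0.0476 -0.0214 -0.9986]
F tray 0.18 -0.31 0.44
```

```bash
python3 -m jog '[[[0.5,-2,0],0],[[0,0,0],0]]'; python3 st.py;  python3 -m jog '[[[0.5,-2,0],0],[[0,0,0],0]]'; python3 st.py;python3 - <<'E'
from bench import env
from h import *
c=env.capture("side");np.savez("s20.npz",**c);crop(c,290,305,325,375,8,"pics/s20z.png")
c=env.capture("top");np.savez("t20.npz",**c);crop(c,180,245,240,295,13,"pics/t20z.png")
E
```

```text
time: 23.48
eef_pos: [0.5128, 0.1137, 0.2076]
tool_rot: [[0.959, 0.281, 0.047], [0.282, -0.959, -0.017], [0.04, 0.029, -0.999]]
force: [-1.6, -1.7, 0.2]
finger_gap: 0.0199
t 23.475 tip [521.68 110.49  17.86] yaw 16.37 F [-1.56 -1.74  0.17] gap 0.01993169651622862
tray xy 44.14 11.95 z [ 0.0466 -0.017  -0.9988]
F tray -1.99 -1.23 0.17
time: 23.72
eef_pos: [0.513, 0.1129, 0.2076]
tool_rot: [[0.959, 0.28, 0.046], [0.281, -0.96, -0.013], [0.04, 0.025, -0.999]]
force: [-1.4, -0.6, 0.8]
finger_gap: 0.0196
t 23.725 tip [521.69 110.48  17.85] yaw 16.32 F [-1.43 -0.61  0.82] gap 0.0196347894883121
tray xy 44.15 11.93 z [ 0.0455 -0.0128 -0.9989]
F tray -1.54 -0.18 0.82
```

View pics/s20z.png

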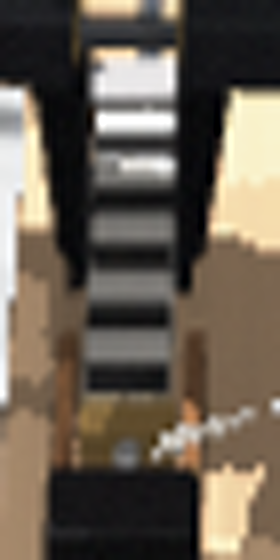

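View pics/t20z.png

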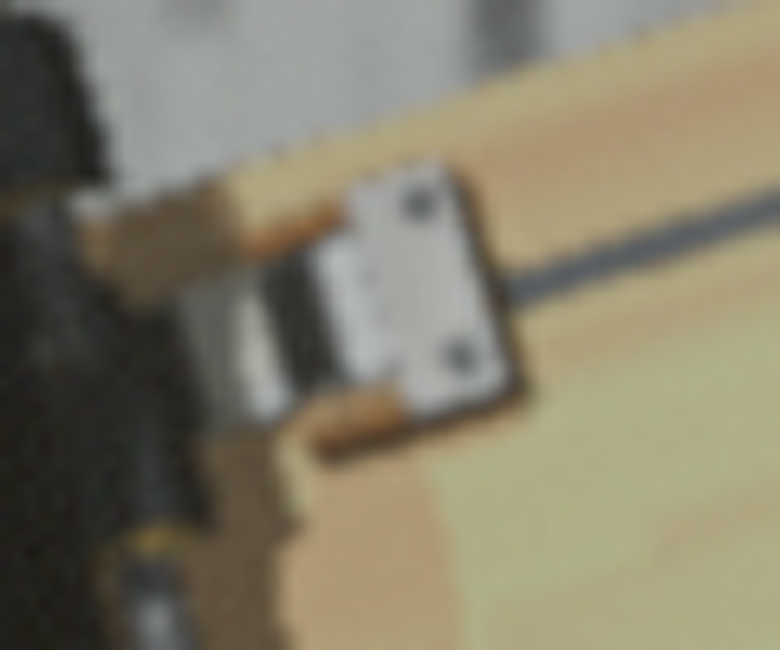

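```bash
python3 -m jog '[[[-1,0,0],0],[[0,0,0],0]]'; python3 st.py; python3 -m jog '[[[0,0,0],0],[[0,0,0],0],[[0,0,0],0]]' -0.2; python3 -m jog '[[[0,0,30],0],[[0,0,40],0],[[0,-40,30],0],[[0,-60,0],0],[[0,-60,0],0],[[0,-60,0],0],[[0,-60,0],0],[[0,-60,0],0]]'; python3 st.py; python3 - <<'E'
from bench import env
from h import *
c=env.capture("side");np.savez("s21.npz",**c);crop(c,270,280,430,400,5,"pics/s21.png")
c=env.capture("top");np.savez("t21.npz",**c);crop(c,115,225,295,385,4.4,"pics/t21.png")
E
python3 tilt.py s21.npz
```

```text
time: 24.08
eef_pos: [0.5125, 0.1128, 0.2077]
tool_rot: [[0.959, 0.279, 0.048], [0.28, -0.96, -0.012], [0.043, 0.025, -0.999]]
force: [-1.8, 2.1, 0.4]
finger_gap: 0.02
t 24.075 tip [521.62 110.41  17.89] yaw 16.29 F [-1.77  2.09  0.38] gap 0.019962341984898255
tray xy 44.06 11.89 z [ 0.048  -0.0123 -0.9988]
F tray -1.1 2.5 0.38
time: 24.45
eef_pos: [0.5128, 0.1121, 0.2079]
tool_rot: [[0.959, 0.279, 0.049], [0.28, -0.96, -0.014], [0.043, 0.027, -0.999]]
force: [-1.2, -0.5, 0.2]
finger_gap: 0.0373
time: 25.45
eef_pos: [0.5112, -0.2353, 0.3133]
tool_rot: [[0.957, 0.286, 0.054], [0.287, -0.958, -0.017], [0.047, 0.032, -0.998]]
force: [0.2, -0.0, -0.2]
finger_gap: 0.0376
t 25.45 tip [ 521.43 -238.61  123.58] yaw 16.69 F [ 0.15 -0.   -0.21] gap 0.03764001132828436
tray xy -55.24 -322.71 z [ 0.054  -0.0175 -0.9984]
F tray 0.14 -0.05 -0.21
-45 14 [25.6 27.8 29.7]
-39 29 [19.6 26.7 29.8]
-33 32 [19.7 23.8 27.7]
-27 16 [17.6 21.3 22.8]
-21 22 [13.1 22.1 24.2]
-15 22 [ 9.4 21.6 23.3]
-9 20 [18. 22. 24.]
-3 21 [19.4 21.2 22.6]
3 22 [18.9 21.8 23.2]
9 22 [19.6 21.2 23.4]
15 17 [19.5 21.3 22.5]
21 20 [20.5 21.3 23.5]
27 22 [19.9 21.4 22.4]
33 15 [20.8 22.4 24.1]
39 27 [19.6 22.  23.6]
45 23 [18.9 21.5 23.4]
51 23 [17.8 21.5 23.4]
57 24 [19.4 21.7 23.4]
63 16 [20.4 21.6 22.8]
69 17 [20.9 22.9 24.7]
75 36 [17.6 22.5 24.6]
81 19 [17.7 20.4 24.9]
```

View pics/t21.png

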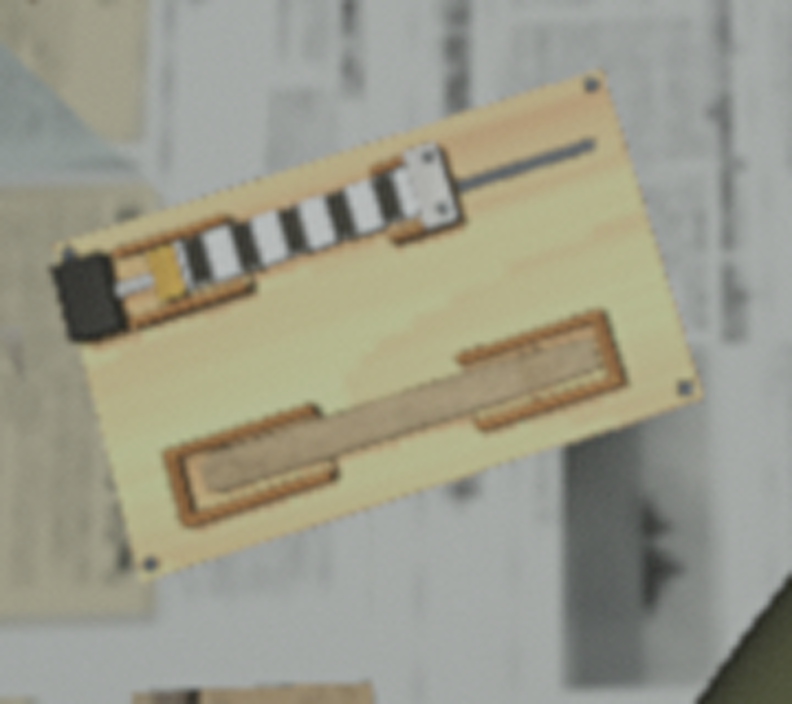

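View pics/s21.png

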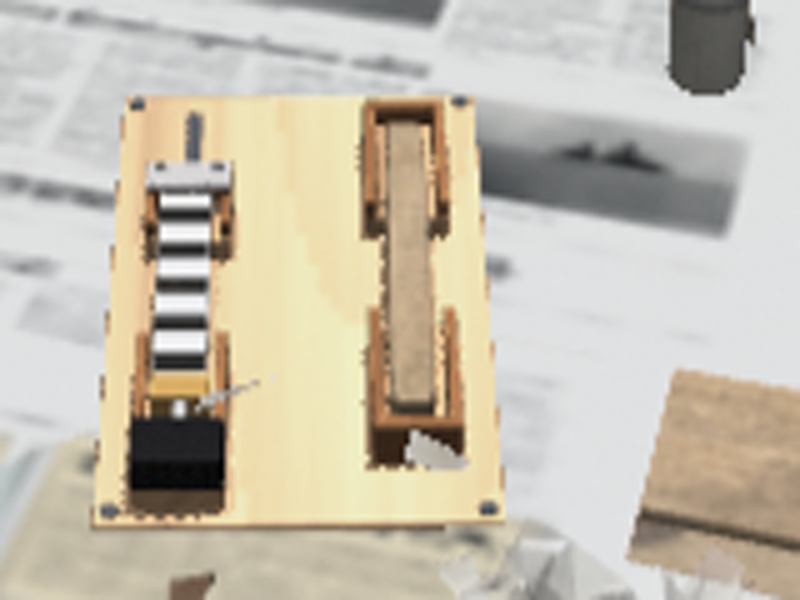

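```bash
python3 -m jog '[[[0,0,0],0],[[0,0,0],0]]'; python3 -c "
from bench import env
print(env.state()['qvel'].round(2));print(env.hand_in())"
```

```text
time: 25.8
eef_pos: [0.5109, -0.2377, 0.3131]
tool_rot: [[0.959, 0.279, 0.053], [0.281, -0.96, -0.019], [0.046, 0.033, -0.998]]
force: [-0.2, 1.0, 0.8]
finger_gap: 0.0377
[ 0.36 -0.04  0.32  0.13  0.14  0.15]
the job is handed in; nothing more can be done
None
```

I loaded both parts and handed the job in after about 26 s. No verdict was reported, so the checks below are my own.

**What I did**
- **Scraper:** I laid it in the open compartment.
- **Scale bar:** I pressed it on the hood's edge until it tilted about 14°. Then I slid its +y end against the plunger, pushing that back about 14 mm by my estimate, never near the 19 mm limit. I lowered the bar level, slid its other end back under the hood to the stop, and backed the arm away.

**What the last checks showed**
- **Bar:** It lies level, with its top about 22 mm up along its whole length, so it is on the floor. One end is under the hood and the plunger rests on the other. It probably sits 1–2 mm to one side, within the fences.
- **Scraper:** It lies flat, with the same height profile as on the table plus 14 mm, including its thinner end. It rests against the −y end wall, about 4.5 to 5 mm off centre, where 9 mm is allowed.
- **Bystanders:** Stone, sherd and lens looked unchanged in the top view. The arm hid the canister there, and I judged it unmoved only from the side pictures.

**What disagreed**
- **Plunger travel:** The cameras put it between about 4 and 7 mm, and they disagree with each other by 2–3 mm. The allowed range is 2 to 6.5 mm.
- **Second check by feel:** Because of that I gripped the bar again and pulled it towards the end wall. It did not move, so I take it to be against the wall, which means 4 mm of travel. I could not confirm that figure from the pictures.

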